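Stand engine mounts in a curing clamp and throw its lever with a bar

TASK

Stand every toppled engine mount upright on its foot on the bed of the curing clamp, side by side between the fence and the orange pad, while the clamp is still open. Then lay the extension bar in the clamp's red channel lever and use it to throw the lever past dead centre to its stop, so that the pad holds every mount upright against the fence; never touch the lever with the gripper or arm. Finally put the bar back flat along the middle of its black mat and leave the other things on the bench where they are.

Things in the scene. Friction and masses are not known exactly. Their poses are not given: they have to be found in the camera images.
- mount0: Engine mount 100 mm tall, 0.4 kg: square steel foot 50 x 50 x 14 mm, above it a round blue barrel 40 mm across. Weight centre about 26 mm above the foot's underside. Origin: centre of the foot's underside; z runs from foot to top. At the start it lies on its side, top pointing to the robot's left (+y), z dipping 3 degrees (origin 26 mm high). Absent in some runs: two or three mounts are there.
- mount1: Engine mount 100 mm tall, 0.4 kg: square steel foot 50 x 50 x 14 mm, above it a round blue barrel 40 mm across. Weight centre about 26 mm above the foot's underside. Origin: centre of the foot's underside; z runs from foot to top. At the start it lies on its side, top pointing to the robot's left (+y), z dipping 3 degrees (origin 26 mm high). Absent in some runs: two or three mounts are there.
- mount2: Engine mount 100 mm tall, 0.4 kg: square steel foot 50 x 50 x 14 mm, above it a round blue barrel 40 mm across. Weight centre about 26 mm above the foot's underside. Origin: centre of the foot's underside; z runs from foot to top. At the start it lies on its side, top pointing to the robot's left (+y), z dipping 3 degrees (origin 26 mm high). Absent in some runs: two or three mounts are there.
- clamp: Curing clamp fixed to the bench. Origin on the bench below the middle of the loading place; x along the fence, y from pad to fence, z up. Grey bed plate 260 x 275 mm (y -210 to +65), 10 mm thick: mounts stand on it. Along x there is room from -90 to +90 mm. When open, barrel axes may stand at y = -26 to 0 mm. Behind the pad: blue housing 42 mm high, and above it the lever on top.
- fence (a point): Middle of the steel fence's lower edge on its pad side, 30 mm above the bench, at clamp y = +20 mm. The fence runs 120 mm to either side along the clamp's x, is 10 mm thick and reaches to 60 mm above the bench; the mounts' feet go underneath it, but on the way down a foot passes the 66 mm gap only when roughly square to the fence. An end post stands behind each end.
- pad: Orange sprung pad of the jaw, 200 mm long, 30 to 58 mm above the bench (feet go underneath). Its face is at clamp y = -46 mm when open, 66 mm from the fence; the lever moves it 29 mm towards the fence at dead centre, 27 mm thrown. It yields on a 4 N/mm spring and presses the barrels with about 8 N in all. Origin: that of the clamp, moving along with the pad.
- lever (a joint): Angle of the clamp's lever about its upright pivot: 0 open (pointing to the clamp's -y, leaning 0.6 rad to its -x, the robot's side); grows counter-clockwise from above, its end moving away from the robot. Dead centre at 1.0, stop at 1.2 rad. Before dead centre a spring drives it back open (up to 2 N m, about half way); past it the lever snaps to the stop and is held there.
- channel_mid (a point): Point on the floor of the lever, 65 mm out from the pivot. The lever is a red U channel open at the top and outer end; the bar is laid in from above. Floor 58 mm above the bench, inside 26 mm wide, from 30 mm (end wall) to 100 mm out from the pivot; walls 20 mm high, 4 mm thick. Only the bar may touch it.
- pivot (a point): Point on the lever's pivot axis at the height of the channel floor (58 mm above the bench); at clamp x = +20, y = -165 mm.
- bar: Loose extension bar of steel with a yellow band round its middle, 200 mm long (own x), 16 mm wide (y), 20 mm high (z), 0.35 kg. Origin: centre of its underside. Both ends are alike. It lies on the black mat at the start.
- mat: Thin black rubber mat fixed on the bench, the bar's place: 260 mm (x) x 60 mm (y), 3 mm thick; origin at the centre of its underside.
- spray: red spray can, 60 mm across, 170 mm tall: bystander, leave it where it is
- jar: amber jar, 70 mm across, 90 mm tall: bystander, leave it where it is
- hammer: hammer lying on the bench: bystander, leave it where it is
- spanner: spanner lying on the bench: bystander, leave it where it is
- driver: screwdriver lying on the bench: bystander, leave it where it is
- cup: white cup, 76 mm across, 85 mm tall: bystander, leave it where it is
- carton: cardboard carton 90 x 120 x 70 mm: bystander, leave it where it is

How it is judged:
By the outcome, as a careful person would: the job done as asked, in the order asked, and still so for the second after the job is handed in, with the robot touching nothing.
Of mount0, mount1, mount2 only 2 to 3 are there at a start; the rules pass over those that are not, and their reading is None.
At some moment in a run one of mount0, mount1, mount2, bar may be knocked a few centimetres aside while the robot is not near it.
Once in a run the grip may slacken for a moment while it holds something.
It also fails if it takes over 210 s, if anything falls off the work surface, if the arm or the gripper's body presses on something with over 40 N, if the wrist force passes 120 N, or if a joint passes its speed limit or range.

ROBOT

A 6-joint arm with a two-finger parallel gripper is mounted at the origin on the work surface. World frame = base frame: x ahead of the robot, y to its left, z up, the work surface at z = 0. Lengths are in m, angles in rad, forces in N, time in s.
With the tool pointing down it reaches from about 0.25 to 0.725 m from the base axis. Payload 4 kg.
Tool frame: the origin (TCP) lies between the finger pads; the fingertips stand 11 mm ahead of it and the grasp point (between the pads) lies 8 mm behind it (arm.tip_extent is the distance from the TCP to the fingertips, in m); z points along the fingers, y is the line along which they close (so a half turn about z gives the same grasp; the last joint's range is limited). The gripper opens to 85 mm and grips with 20 to 120 N. Pads are 22 mm wide; open, the fingers measure 114 mm over their backs; the gripper's body (76 mm by 85 mm) begins 54 mm behind the grasp point. The pads swing forward as they close: fully open they stand 13 mm farther back than shut.
Start: joints at [-1.127, 0.241, 0.005, 1.335, 0, 1.571], TCP at [0.215, -0.452, 0.242] pointing down, gripper open.
Joint ranges: [-2.72, 2.72], [-1.05, 1.87], [-1.09, 1.28], [-1.99, 2.15], [-1.42, 1.44], [-3.14, 3.14]. Speed limits (rad/s): [2.79, 2.79, 3.14, 3.14, 3.14, 3.14].

INTERFACE

Orientations are given as a unit quaternion [w, x, y, z].
In Python, from workcell import arm gives the robot as it stands.
- The arm moves only by the tool nudge_tcp, called after "Request:" by a JSON object that holds its "api" and its "payload", one argument or row to a line. Schema: {"type":"object","properties":{"steps":{"type":"array","items":{"type":"object","properties":{"tx":{"type":"number"},"ty":{"type":"number"},"tz":{"type":"number"},"rx":{"type":"number"},"ry":{"type":"number"},"rz":{"type":"number"}},"additionalProperties":false},"minItems":1,"maxItems":20},"aperture":{"type":"number"},"only":{"type":"string"},"quiet":{"type":"boolean"},"lines":{"type":"string"}},"required":["steps"],"additionalProperties":false}. steps is a list of rows, 1 to 20 of them, each an object with the fields tx, ty, tz (the shift in m), rx, ry, rz (a rotation vector in rad); a field left out counts as zero; each row shifts and turns the commanded pose from where the row before left it, along the tool's axes as they then stand; what a row does not reach is not made up. A row lasts 1/10 s, in which the tool goes at most 0.05 m and 0.15 rad, less where a joint would pass 70% of its speed; a pose out of reach is approached as far as the arm can. aperture is the finger opening in m, set as the call begins (left out keeps the last). The fingers move at their own pace and stop on an object; the grip force is fixed at half the most. Time passes only in rows, so rows that do not move let the fingers close. The tool returns the time, the measured TCP pose, the force, the opening and the grip force at its end. only (a regular expression) keeps the lines of the reply that match it, lines (a string "A,B") keeps lines A to B, and quiet returns only ok. Input that does not fit is refused with a message, and nothing moves.
- arm.get_obs(): the state, without advancing time (a new reading comes with each control period).
- arm.read_camera(name): name is "side" or "top"; returns the picture (384x512x3 uint8, blue, green, red); there is no depth.
- arm.camera_params(name): a dict with "fx", "fy", "cx", "cy" (pixels), "extrinsics" (4x4, takes a point from camera to world coordinates). Camera axes: x right, y down, z forward; pixel columns grow to the right and rows downward; lengths in m; the calibration is good to about 2 mm. A picture is of the moment at which its call begins. camera_params takes no time and is no camera call.
- arm.hand_in(): hands the job in; it is judged then, once.
The state is a dict: "time": time; "q": joint angles; "joint_velocities": joint speeds; "effort": joint torques, N m; "tool_pos": TCP position; "ee_rot": TCP orientation; "ft_force": force on the tool from outside, world axes, zero at the start; "torque": the same for the moment, N m; "width": finger opening in m; "grasp_force": force on a finger pad.
Only numpy, scipy, OpenCV 4.12 (cv2) and the standard library are available. Lean on these libraries where they do the work, as an engineer would, in place of code of your own. Each camera call takes 0.05 s, during which the arm holds its last target. There are 200 camera calls.

## Working session

There is one attempt and no reset: what is moved stays moved. The work goes in short steps, Python scripts to look and compute and a tool call to move; the robot and the scene stay as the last step left them, time stands still between calls to the robot, and variables do not carry over. Pictures are saved under pics/ and viewed, at most 14 in all, crops included, and the job is handed in when it is done.

```bash
ls; mkdir -p pics; python3 - <<'E'
from workcell import arm
import cv2,numpy as np
for n in("side","top"):
    cv2.imwrite(f"pics/{n}0.png",arm.read_camera(n)); p=arm.camera_params(n); print(n,p["fx"],p["fy"],p["cx"],p["cy"]);print(np.round(p["extrinsics"],3))
o=arm.get_obs(); print(o)
E
```

```text
pics
workcell.py
side 361.93555521216985 361.93555521216985 259.2920455040942 190.11468102616578
[[-0.886 -0.258  0.384  0.166]
 [-0.463  0.486 -0.741  0.698]
 [ 0.005 -0.835 -0.55   0.603]
 [ 0.     0.     0.     1.   ]]
top 350.46166595880203 350.46166595880203 254.82608045566445 194.96564426966506
[[ 0.012 -0.99   0.14   0.399]
 [-1.    -0.014 -0.011 -0.029]
 [ 0.013 -0.14  -0.99   1.17 ]
 [ 0.     0.     0.     1.   ]]
{'time': 0.1, 'q': array([-1.12698494e+00,  2.41340075e-01,  3.89586466e-03,  1.33518420e+00,
       -1.93887113e-05,  1.57077834e+00]), 'joint_velocities': array([-0.00091923, -0.00072667,  0.00348461,  0.0007324 ,  0.00065991,
       -0.00041544]), 'effort': array([-9.94302391e-04, -3.73137510e+01,  2.53010380e+01,  1.08429321e-02,
       -1.60540144e-04,  5.56101298e-07]), 'tool_pos': array([ 0.21446346, -0.45109261,  0.24151482]), 'ee_rot': array([-8.91448541e-04,  9.75477409e-01,  2.20097674e-01, -2.11059338e-04]), 'ft_force': array([ 0.92059989, -0.76765569,  0.06034776]), 'torque': array([0.03373016, 0.01007306, 0.03192631]), 'grasp_force': 0.0, 'width': 0.08558744443362977}
```
View pics/top0.png

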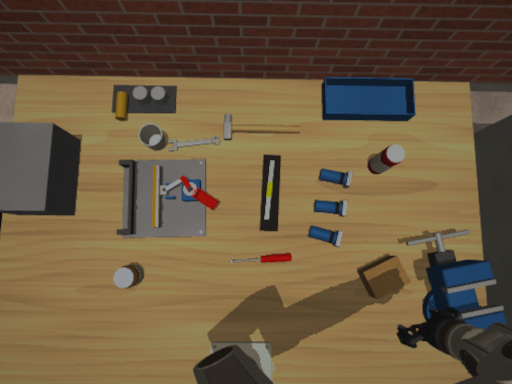

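View pics/side0.png

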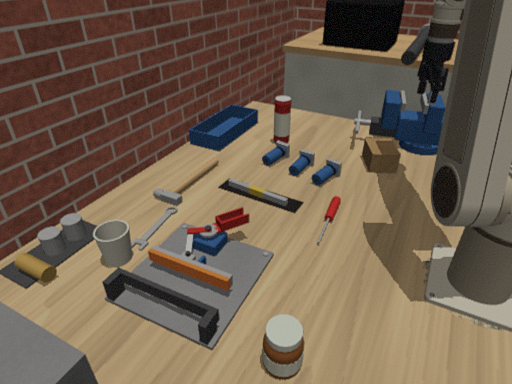

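Top view shows three blue mounts at about (335,177), (330,207), (325,236) with their feet to the right. The bar is at (268,188) on its mat, the clamp is at (165,198), and its lever points from (190,188) to (217,208). The side view agrees, with the pad at (190,267) and the fence at (160,300).

```bash
cat > h.py <<'E'
from workcell import arm
import cv2,numpy as np
from scipy.spatial.transform import Rotation as R
def ray(n,uv,z):
    p=arm.camera_params(n);E=np.array(p["extrinsics"]);uv=np.atleast_2d(uv).astype(float)
    d=np.c_[(uv[:,0]-p["cx"])/p["fx"],(uv[:,1]-p["cy"])/p["fy"],np.ones(len(uv))]@E[:3,:3].T
    return E[:3,3]+d*((z-E[2,3])/d[:,2])[:,None]
def proj(n,P):
    p=arm.camera_params(n);E=np.array(p["extrinsics"]);c=(np.atleast_2d(P)-E[:3,3])@E[:3,:3]
    return np.c_[p["fx"]*c[:,0]/c[:,2]+p["cx"],p["fy"]*c[:,1]/c[:,2]+p["cy"]]
def hsv(img,lo,hi): return cv2.inRange(cv2.cvtColor(img,cv2.COLOR_BGR2HSV),np.array(lo),np.array(hi))
def blobs(m,amin=30):
    cs,_=cv2.findContours(m,cv2.RETR_EXTERNAL,cv2.CHAIN_APPROX_NONE)
    return [c for c in cs if cv2.contourArea(c)>amin]
E
python3 - <<'E'
from h import *
print("tip",arm.tip_extent)
t=cv2.imread("pics/top0.png");s=cv2.imread("pics/side0.png")
def show(n,img,lo,hi,z,a=25):
    for c in blobs(hsv(img,lo,hi),a):
        r=cv2.minAreaRect(c);b=cv2.boxPoints(r); w=ray(n,np.vstack([r[0],b]),z)
        print(n,np.round(r[0]),cv2.contourArea(c),"ctr",np.round(w[0,:2],4),"corners",np.round(w[1:,:2],3).tolist())
print("blue");show("top",t,(100,120,30),(125,255,255),.022)
print("yellow");show("top",t,(24,150,100),(34,255,255),.023,10)
print("orange");show("top",t,(8,170,120),(20,255,255),.058)
print("red");show("top",t,(0,180,90),(5,255,255),.078)
a=cv2.resize(t[120:260,110:360],None,fx=3.2,fy=3.2,interpolation=cv2.INTER_CUBIC);cv2.imwrite("pics/tc.png",a)
a=cv2.resize(s[130:340,80:350],None,fx=2.8,fy=2.8,interpolation=cv2.INTER_CUBIC);cv2.imwrite("pics/sc.png",a)
E
```

```text
tip 0.011
blue
top [485. 322.] 364.0 ctr [ 0.1654 -0.7774] corners [[0.174, -0.71], [0.2, -0.839], [0.157, -0.845], [0.131, -0.716]]
top [456. 286.] 2193.5 ctr [ 0.2747 -0.6926] corners [[0.321, -0.556], [0.382, -0.801], [0.229, -0.828], [0.17, -0.587]]
top [320. 233.] 197.0 ctr [ 0.4372 -0.2559] corners [[0.429, -0.218], [0.463, -0.228], [0.445, -0.294], [0.411, -0.283]]
top [325. 206.] 191.0 ctr [ 0.5264 -0.274 ] corners [[0.512, -0.238], [0.547, -0.242], [0.541, -0.31], [0.506, -0.306]]
top [186. 198.] 49.5 ctr [0.5487 0.1837] corners [[0.554, 0.213], [0.575, 0.199], [0.543, 0.154], [0.523, 0.168]]
top [194. 184.] 34.5 ctr [0.597  0.1588] corners [[0.609, 0.177], [0.609, 0.141], [0.586, 0.14], [0.585, 0.177]]
top [330. 176.] 185.0 ctr [ 0.6301 -0.293 ] corners [[0.619, -0.256], [0.654, -0.264], [0.642, -0.33], [0.606, -0.322]]
top [368.  98.] 3689.0 ctr [ 0.9055 -0.431 ] corners [[0.98, -0.274], [0.986, -0.593], [0.832, -0.585], [0.827, -0.272]]
yellow
top [269. 189.] 56.0 ctr [ 0.5817 -0.0885] corners [[0.559, -0.078], [0.606, -0.082], [0.604, -0.099], [0.558, -0.095]]
orange
top [154. 180.] 44.0 ctr [0.6004 0.2832] corners [[0.646, 0.289], [0.646, 0.282], [0.555, 0.278], [0.555, 0.284]]
red
top [276. 258.] 168.5 ctr [ 0.3602 -0.1069] corners [[0.37, -0.062], [0.371, -0.152], [0.35, -0.152], [0.349, -0.062]]
top [205. 198.] 218.0 ctr [0.5407 0.1145] corners [[0.547, 0.156], [0.575, 0.14], [0.535, 0.073], [0.506, 0.089]]
top [185. 181.] 39.0 ctr [0.5948 0.1809] corners [[0.606, 0.197], [0.614, 0.186], [0.584, 0.165], [0.576, 0.176]]
```

View pics/tc.png

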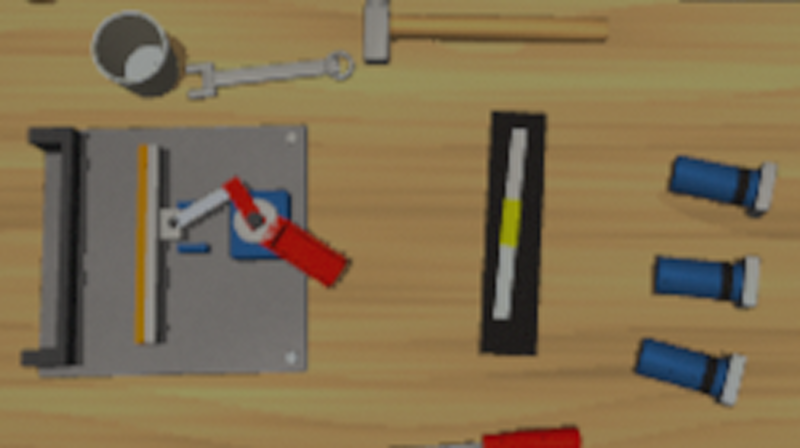

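View pics/sc.png

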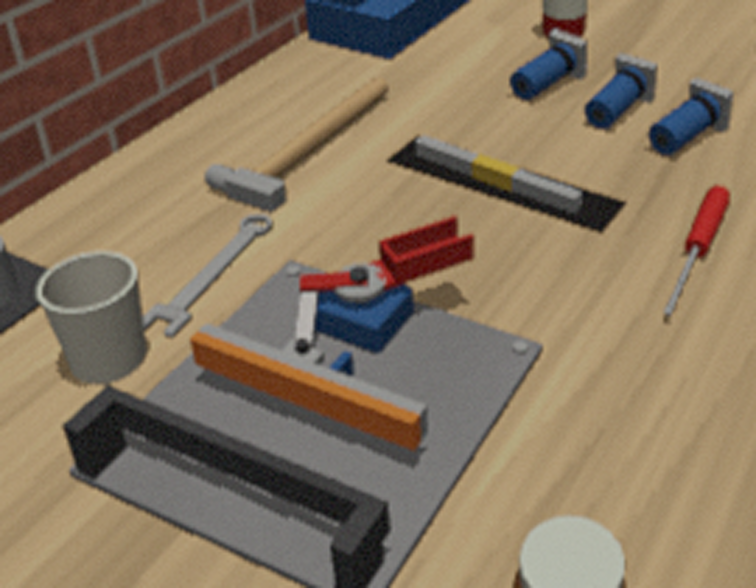

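Zoomed top: bed corners at crop (306,126), (305,370), (40,376), pad top at (137–147,145–342), pivot cap at (255,220), and a bar that is tilted slightly. Zoomed side: bed corners at (288,263) and (541,346), and the top edge of the pad face runs from (193,335) to (425,412).

```bash
cat >> h.py <<'E'
def fit2(C,W):
    C,W=np.array(C)[:,:2],np.array(W)[:,:2];c,w=C.mean(0),W.mean(0);H=(C-c).T@(W-w)
    th=np.arctan2(H[0,1]-H[1,0],H[0,0]+H[1,1]);M=np.array([[np.cos(th),-np.sin(th)],[np.sin(th),np.cos(th)]])
    t=w-M@c;return t,th,np.linalg.norm(C@M.T+t-W,axis=1)
def bary(img,n,lo,hi,z,box,amin=20):
    m=hsv(img,lo,hi);k=np.zeros_like(m);x0,y0,x1,y1=box;k[y0:y1,x0:x1]=m[y0:y1,x0:x1];out=[]
    nn,L,st,_=cv2.connectedComponentsWithStats(k)
    for i in range(1,nn):
        if st[i,4]<amin: continue
        v,u=np.nonzero(L==i);P=ray(n,np.c_[u,v],z)[:,:2];c=P.mean(0)
        w,V=np.linalg.eigh(np.cov((P-c).T));a=V[:,1]*np.sign(V[1,1]);out.append((c,a,st[i,4]))
    return out
def delta(p,Rt,grasp=True):
    """rows to bring grasp point to p with orientation Rt: translation of TCP first, then rotation"""
    o=arm.get_obs();q=o["ee_rot"];R0=R.from_quat(np.r_[q[1:],q[0]])
    p=np.array(p)+(Rt.as_matrix()[:,2]*.008 if grasp else 0)
    print("TCP",np.round(p,4),"| trans",np.round(R0.inv().apply(p-o["tool_pos"]),4),"| rot",np.round((R0.inv()*Rt).as_rotvec(),4),"| trans if rotated first",np.round(Rt.inv().apply(p-o["tool_pos"]),4))
def frame(ydir,tilt):
    """tool y horizontal along angle ydir; tilt>0 turns tool z from down towards y-dir rotated +90deg"""
    return R.from_euler("z",ydir)*R.from_euler("x",np.pi+tilt)*R.from_euler("z",np.pi/2)
E
python3 - <<'E'
from h import *
top=lambda u,v:((u+.5)/3.2-.5+110,(v+.5)/3.2-.5+120)
sid=lambda u,v:((u+.5)/2.8-.5+80,(v+.5)/2.8-.5+130)
O=[("top",(306,126),.01,(.13,-.21)),("top",(305,370),.01,(-.13,-.21)),("top",(40,376),.01,(-.13,.065)),
("side",(541,346),.01,(-.13,-.21)),("side",(288,263),.01,(.13,-.21)),("side",(72,474),.01,(.13,.065)),
("side",(193,335),.058,(.1,-.046)),("side",(425,412),.058,(-.1,-.046)),("top",(255,220),.08,(.02,-.165))]
W=[ray(n,(top if n=="top" else sid)(*uv),z)[0] for n,uv,z,_ in O]
t,th,res=fit2([o[3] for o in O],W);print("clamp",t,np.degrees(th),"res mm",np.round(res*1e3,1))
t_,s_=cv2.imread("pics/top0.png"),cv2.imread("pics/side0.png")
print(frame(0,0).as_matrix().round(2).tolist())
for c,a,n in bary(t_,"top",(100,110,30),(125,255,255),.023,(300,160,360,250)): print("mount top",c.round(4),"yaw from +y (cw)",np.degrees(np.arctan2(a[0],a[1])).round(1),n,proj("side",[*c,.023]).round(1))
for c,a,n in bary(s_,"side",(100,110,30),(125,255,255),.025,(255,135,350,190)): print("mount side",c.round(4),np.degrees(np.arctan2(a[0],a[1])).round(1),n,proj("side",[*c,.025]).round(1))
ys=bary(t_,"top",(22,130,80),(36,255,255),.023,(255,150,290,240));print("band",ys)
for c,a,n in bary(t_,"top",(0,0,95),(180,80,255),.023,(258,150,285,235)): print("bar piece",c.round(4),np.degrees(np.arctan2(a[1],a[0])).round(1),n)
m=hsv(t_,(0,0,0),(180,255,55));k=np.zeros_like(m);k[150:240,255:290]=m[150:240,255:290]
c=max(blobs(cv2.morphologyEx(k,cv2.MORPH_CLOSE,np.ones((15,15)))),key=cv2.contourArea);w=ray("top",cv2.boxPoints(cv2.minAreaRect(c)),.003)
print("mat",w[:,:2].round(3).tolist(),w.mean(0).round(4))
E
```

```text
clamp [0.54635048 0.33201104] 2.436870236069138 res mm [ 1.5  4.   4.1  7.5  7.   4.   4.6 11.3  3.7]
[[0.0, -1.0, 0.0], [-1.0, -0.0, -0.0], [0.0, 0.0, -1.0]]
mount top [ 0.6301 -0.2926] yaw from +y (cw) 10.9 216 [[272.3 155.6]]
mount top [ 0.6198 -0.3406] yaw from +y (cw) -75.7 36 [[280.9 150.5]]
mount top [ 0.5262 -0.274 ] yaw from +y (cw) 4.3 223 [[298.5 165. ]]
mount top [ 0.5215 -0.3228] yaw from +y (cw) -85.0 34 [[305.4 159. ]]
mount top [ 0.4372 -0.2554] yaw from +y (cw) 15.5 228 [[322.7 174.2]]
mount top [ 0.424  -0.3027] yaw from +y (cw) -72.3 38 [[331.6 168.5]]
mount side [ 0.6197 -0.3548] -43.1 20 [[282.7 148.4]]
mount side [ 0.6271 -0.2903] -3.7 192 [[272.8 155.5]]
mount side [ 0.5241 -0.2717] -4.8 197 [[298.9 164.9]]
mount side [ 0.4339 -0.2585] 5.2 256 [[324.1 173.5]]
band [(array([ 0.58163898, -0.08858422]), array([-0.99773438,  0.0672764 ]), np.int32(83))]
bar piece [ 0.6437 -0.094 ] 174.8 100
bar piece [ 0.5192 -0.0831] 174.5 113
mat [[0.448, -0.06], [0.704, -0.069], [0.702, -0.127], [0.446, -0.116]] [ 0.5747 -0.0932  0.003 ]
```

```bash
python3 - <<'E'
from h import *
t,s=cv2.imread("pics/top0.png"),cv2.imread("pics/side0.png")
m=hsv(s,(5,150,90),(22,255,255));m[:, :140]=0;m[:,240:]=0;m[:240]=0;m[300:]=0
c=max(blobs(m),key=cv2.contourArea);q=cv2.approxPolyDP(c,4,True)[:,0];print("pad face side px",q.tolist())
for p in q: print(p,"z58",ray("side",p,.058)[0].round(3),"z30",ray("side",p,.03)[0].round(3))
m=hsv(t,(5,130,60),(25,255,255));k=np.zeros_like(m);k[155:235,145:163]=m[155:235,145:163]
c=max(blobs(k,5),key=cv2.contourArea);b=cv2.boxPoints(cv2.minAreaRect(c));print("pad top",b.round(1).tolist(),ray("top",b,.058)[:,:2].round(3).tolist())
# bed plate: grey, unsaturated mid-brightness, sizes
for n,img,box in(("top",t,(118,155,212,245)),("side",s,(80,210,290,345))):
    x0,y0,x1,y1=box;m=hsv(img,(0,0,0),(180,70,255));k=np.zeros_like(m);k[y0:y1,x0:x1]=m[y0:y1,x0:x1]
    k=cv2.morphologyEx(k,cv2.MORPH_CLOSE,np.ones((9,9)));c=max(blobs(k),key=cv2.contourArea);h=cv2.approxPolyDP(cv2.convexHull(c),4,True)[:,0]
    print(n,[(p.tolist(),ray(n,p,.01)[0,:2].round(3).tolist()) for p in h])
E
```

```text
pad face side px [[148, 251], [156, 262], [229, 287], [226, 277]]
[148 251] z58 [0.648 0.291 0.058] z30 [0.673 0.27  0.03 ]
[156 262] z58 [0.61  0.309 0.058] z30 [0.633 0.289 0.03 ]
[229 287] z58 [0.44  0.295 0.058] z30 [0.454 0.275 0.03 ]
[226 277] z58 [0.459 0.276 0.058] z30 [0.474 0.254 0.03 ]
pad top [[151.39999389648438, 226.0], [153.0, 164.89999389648438], [155.89999389648438, 165.0], [154.3000030517578, 226.10000610351562]] [[0.453, 0.284], [0.65, 0.289], [0.65, 0.28], [0.453, 0.275]]
top [([205, 159], [0.684, 0.128]), ([205, 235], [0.428, 0.12]), ([118, 233], [0.431, 0.405]), ([120, 160], [0.676, 0.415])]
side [([80, 214], [0.952, 0.23]), ([176, 210], [0.735, 0.095]), ([273, 254], [0.425, 0.126]), ([215, 344], [0.416, 0.385]), ([200, 344], [0.44, 0.398]), ([105, 299], [0.67, 0.405]), ([80, 248], [0.841, 0.323])]
```

```bash
sed -i 's/R.from_euler("z",np.pi\/2)$/R.from_euler("z",-np.pi\/2)/' h.py
cat > d.py <<'E'
# usage: d.py x y z ydir_deg tilt_deg back_m
import sys;from h import *
x,y,z,yd,ti,b=map(float,sys.argv[1:]);F=frame(np.radians(yd),np.radians(ti))
delta(np.array([x,y,z])-b*F.as_matrix()[:,2],F,False)
E
python3 -c "
from h import *
print(frame(0,0).as_matrix().round(1).tolist())"; python3 d.py .6301 -.2926 .022 -10.9 -45 .12
```

```text
[[0.0, 1.0, 0.0], [1.0, -0.0, -0.0], [-0.0, 0.0, -1.0]]
TCP [ 0.6461 -0.2093  0.1069] | trans [ 0.4937 -0.0328  0.1347] | rot [-0.3689 -0.7268 -0.886 ] | trans if rotated first [ 0.3208  0.3782 -0.1304]
```

Request:
{"api": "nudge_tcp", "payload": {
  "steps": [
    {"tx":0.045,"ty":-0.003,"tz":0.004},
    {"tx":0.045,"ty":-0.003,"tz":0.004},
    {"tx":0.045,"ty":-0.003,"tz":0.004},
    {"tx":0.045,"ty":-0.003,"tz":0.004},
    {"tx":0.045,"ty":-0.003,"tz":0.004},
    {"tx":0.045,"ty":-0.003,"tz":0.004},
    {"tx":0.045,"ty":-0.003,"tz":0.004},
    {"tx":0.045,"ty":-0.003,"tz":0.004},
    {"tx":0.045,"ty":-0.003,"tz":0.004},
    {"tx":0.045,"ty":-0.003,"tz":0.004},
    {"rx":-0.041,"ry":-0.081,"rz":-0.098},
    {"rx":-0.041,"ry":-0.081,"rz":-0.098},
    {"rx":-0.041,"ry":-0.081,"rz":-0.098},
    {"rx":-0.041,"ry":-0.081,"rz":-0.098},
    {"rx":-0.041,"ry":-0.081,"rz":-0.098},
    {"rx":-0.041,"ry":-0.081,"rz":-0.098},
    {"rx":-0.041,"ry":-0.081,"rz":-0.098},
    {"rx":-0.041,"ry":-0.081,"rz":-0.098},
    {"rx":-0.041,"ry":-0.081,"rz":-0.098}
  ],
  "aperture": 0.06
}}

```text
time: 2.0
tool_pos: [0.6084, -0.2308, 0.2016]
ee_rot: [0.245, 0.711, 0.588, -0.298]
ft_force: [0.2, -0.2, 0.3]
width: 0.0604
grasp_force: 0.0
```

```bash
python3 d.py .6301 -.2926 .022 -10.9 -45 .12
```

```text
TCP [ 0.6461 -0.2093  0.1069] | trans [0.0873 0.0331 0.0464] | rot [-0.0004  0.0069  0.0012] | trans if rotated first [0.087 0.033 0.047]
```

Request:
{"api": "nudge_tcp", "payload": {
  "steps": [
    {"tx":0.029,"ty":0.011,"tz":0.015,"ry":0.007},
    {"tx":0.029,"ty":0.011,"tz":0.015},
    {"tx":0.029,"ty":0.011,"tz":0.016},
    {"tz":0.03},
    {"tz":0.03},
    {"tz":0.03},
    {"tz":0.02},
    {"tz":0.01},
    {},
    {}
  ]
}}

```text
time: 3.0
tool_pos: [0.6306, -0.2918, 0.0236]
ee_rot: [0.243, 0.714, 0.587, -0.294]
ft_force: [1.0, 1.0, 0.4]
width: 0.0601
grasp_force: 0.0
```

```bash
python3 d.py .6301 -.2926 .022 -10.9 -45 0;python3 - <<'E'
from h import *
s=arm.read_camera("side");cv2.imwrite("pics/s1.png",cv2.resize(s[110:200,230:370],None,fx=5,fy=5))
E
```

```text
TCP [ 0.6301 -0.2926  0.022 ] | trans [ 0.0005 -0.0003  0.0017] | rot [-0.001  -0.0035 -0.004 ] | trans if rotated first [ 0.0005 -0.0003  0.0017]
```

View pics/s1.png

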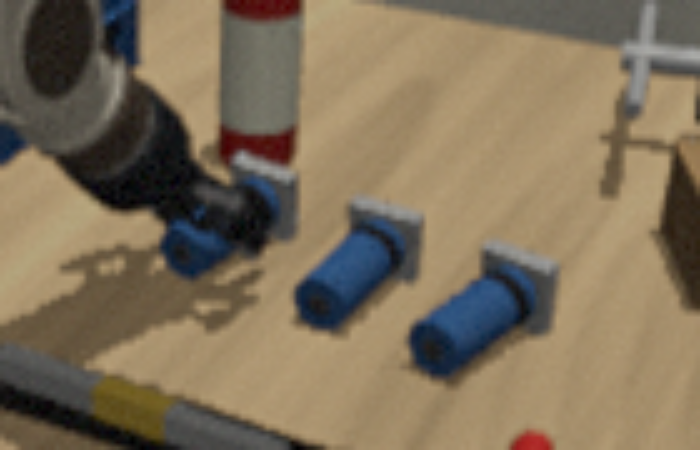

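The side view shows the fingers straddling mount C's barrel, so I'll close and lift.

Request:
{"api": "nudge_tcp", "payload": {
  "steps": [
    {},
    {},
    {},
    {},
    {},
    {},
    {"tx":-0.01,"tz":-0.01},
    {"tx":-0.028,"tz":-0.028},
    {"tx":-0.028,"tz":-0.028},
    {"tx":-0.028,"tz":-0.028},
    {"tx":-0.028,"tz":-0.028},
    {"tx":-0.028,"tz":-0.028}
  ],
  "aperture": 0
}}

```text
time: 4.25
tool_pos: [0.6286, -0.2927, 0.2361]
ee_rot: [0.241, 0.714, 0.587, -0.294]
ft_force: [0.5, 0.0, -3.6]
width: 0.038
grasp_force: 60.5
```

```bash
python3 d.py .61 .322 .2 1.8 48 0
```

```text
TCP [0.61  0.322 0.2  ] | trans [ 0.4514 -0.1372 -0.396 ] | rot [ 0.0067  1.6105 -0.2527] | trans if rotated first [0.3846 0.0007 0.4812]
```

Request:
{"api": "nudge_tcp", "payload": {
  "steps": [
    {"tx":0.0345,"ty":-0.0105,"tz":-0.03},
    {"tx":0.0345,"ty":-0.0105,"tz":-0.03},
    {"tx":0.0345,"ty":-0.0105,"tz":-0.03},
    {"tx":0.0345,"ty":-0.0105,"tz":-0.03},
    {"tx":0.0345,"ty":-0.0105,"tz":-0.03},
    {"tx":0.0345,"ty":-0.0105,"tz":-0.03},
    {"tx":0.0345,"ty":-0.0105,"tz":-0.03},
    {"ry":0.146,"rz":-0.023},
    {"ry":0.146,"rz":-0.023},
    {"ry":0.146,"rz":-0.023},
    {"ry":0.146,"rz":-0.023},
    {"ry":0.146,"rz":-0.023},
    {"ry":0.146,"rz":-0.023},
    {"ry":0.146,"rz":-0.023},
    {"ry":0.146,"rz":-0.023},
    {"ry":0.146,"rz":-0.023},
    {"ry":0.146,"rz":-0.023},
    {"ry":0.146,"rz":-0.023}
  ]
}}

```text
time: 6.05
tool_pos: [0.6189, 0.0332, 0.2148]
ee_rot: [-0.288, 0.635, 0.658, 0.285]
ft_force: [-0.5, 0.4, -4.5]
width: 0.0379
grasp_force: 64.1
```

```bash
python3 d.py .61 .322 .15 1.8 48 0
```

```text
TCP [0.61  0.322 0.15 ] | trans [ 0.1464 -0.0004  0.2574] | rot [0.0062 0.0045 0.0071] | trans if rotated first [1.452e-01 1.000e-04 2.581e-01]
```

Request:
{"api": "nudge_tcp", "payload": {
  "steps": [
    {"tx":0.0244,"tz":0.043},
    {"tx":0.0244,"tz":0.043},
    {"tx":0.0244,"tz":0.043},
    {"tx":0.0244,"tz":0.043},
    {"tx":0.0244,"tz":0.043},
    {"tx":0.0244,"tz":0.043,"rx":0.006,"ry":0.004,"rz":0.007},
    {},
    {}
  ]
}}

```text
time: 6.85
tool_pos: [0.6084, 0.3247, 0.1463]
ee_rot: [-0.292, 0.636, 0.657, 0.279]
ft_force: [0.1, -0.9, -2.2]
width: 0.0379
grasp_force: 63.8
```

```bash
python3 d.py .61 .322 .08 1.8 48 0;python3 - <<'E'
from h import *
a=arm.read_camera("side")[190:340,80:280];b=arm.read_camera("top")[150:245,110:240]
a=cv2.resize(a,None,fx=3,fy=3);b=cv2.resize(b,None,fx=1.53*3*.999,fy=3.*1.53)
b=cv2.resize(b,(600,438));cv2.imwrite("pics/p1.png",cv2.resize(np.hstack([cv2.resize(a,(580,438)),b]),(800,297)));cv2.imwrite("pics/p1.png",np.vstack([cv2.resize(a,(400,300)),cv2.resize(b,(400,292))]))
E
```

```text
TCP [0.61  0.322 0.08 ] | trans [-0.0509  0.0018  0.0427] | rot [-0.0057  0.0064 -0.0017] | trans if rotated first [-0.0511  0.0015  0.0424]
```

View pics/p1.png

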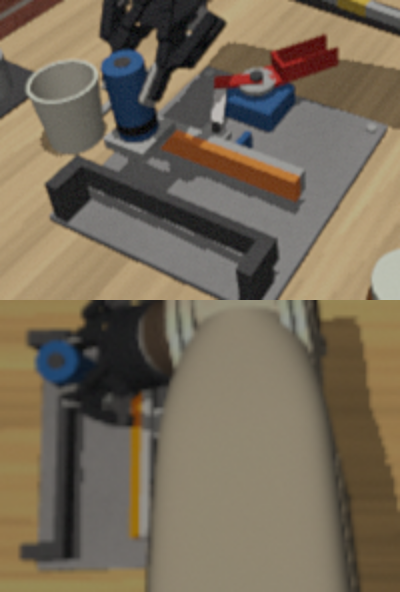

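Mount C hangs upright (blue top at about (125,60) in the crop) above the fence–pad gap. Lowering.

Request:
{"api": "nudge_tcp", "payload": {
  "steps": [
    {"tx":-0.017,"ty":0.0006,"tz":0.0142},
    {"tx":-0.017,"ty":0.0006,"tz":0.0142},
    {"tx":-0.017,"ty":0.0006,"tz":0.0142},
    {},
    {}
  ]
}}

```text
time: 7.45
tool_pos: [0.6126, 0.3198, 0.0818]
ee_rot: [-0.292, 0.637, 0.656, 0.281]
ft_force: [0.2, -0.0, -2.7]
width: 0.0379
grasp_force: 64.1
```

Request:
{"api": "nudge_tcp", "payload": {
  "steps": [
    {"tx":-0.0015,"tz":0.0013},
    {"tx":-0.0015,"tz":0.0013},
    {}
  ]
}}

```text
time: 7.75
tool_pos: [0.6125, 0.3211, 0.0786]
ee_rot: [-0.291, 0.636, 0.657, 0.282]
ft_force: [-0.1, 1.0, -2.9]
width: 0.0381
grasp_force: 64.1
```

Request:
{"api": "nudge_tcp", "payload": {
  "steps": [
    {"tx":-0.0015,"tz":0.0013},
    {"tx":-0.0015,"tz":0.0013},
    {}
  ]
}}

```text
time: 8.05
tool_pos: [0.6124, 0.3213, 0.0754]
ee_rot: [-0.292, 0.636, 0.656, 0.282]
ft_force: [-2.8, -4.3, 4.0]
width: 0.0384
grasp_force: 65.1
```

```bash
python3 - <<'E'
from h import *
a=arm.read_camera("side")[190:340,80:280];cv2.imwrite("pics/p2.png",cv2.resize(a,None,fx=4,fy=4))
E
```

```text
(no output)
```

View pics/p2.png

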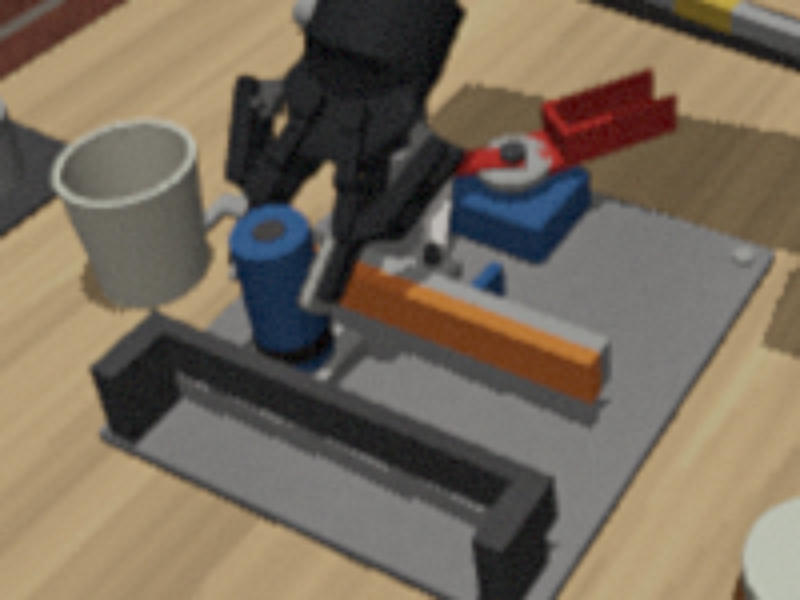

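The mount stands in the gap and the contact force has reversed at TCP z 0.0754, as expected for z≈66 on the bed. Release and retreat.

Request:
{"api": "nudge_tcp", "payload": {
  "steps": [
    {},
    {},
    {},
    {"tz":-0.02},
    {"tz":-0.04},
    {"tz":-0.04},
    {"tz":-0.04}
  ],
  "aperture": 0.055
}}

```text
time: 8.8
tool_pos: [0.6153, 0.2168, 0.1686]
ee_rot: [-0.292, 0.636, 0.657, 0.281]
ft_force: [0.8, 0.0, -0.2]
width: 0.055
grasp_force: 0.0
```

```bash
python3 - <<'E'
from h import *
a=arm.read_camera("side");b=arm.read_camera("top")
cv2.imwrite("pics/x.png",b)
for c,A,n in bary(b,"top",(100,110,30),(125,255,255),.023,(300,160,360,250)): print("top",c.round(4),np.degrees(np.arctan2(A[0],A[1])).round(1),n)
for c,A,n in bary(a,"side",(100,110,30),(125,255,255),.025,(255,135,350,190)): print("side",c.round(4),n)
m=hsv(a,(100,110,30),(125,255,255));k=np.zeros_like(m);k[225:290,130:175]=m[225:290,130:175]
for c in blobs(k): r=cv2.minAreaRect(c);print("upright mount",r, cv2.boundingRect(c))
P=lambda z:proj("side",[[.6124,.3213,z]]).round(1).tolist()
print("expected axis px foot/top",P(.024),P(.11))
E
python3 d.py .5262 -.274 .022 -4.3 -45 0.12
```

```text
top [ 0.5262 -0.274 ] 4.3 223
top [ 0.5215 -0.3228] -85.0 34
top [ 0.4372 -0.2554] 15.5 228
top [ 0.424  -0.3027] -72.3 38
side [ 0.5236 -0.2786] 223
side [ 0.4213 -0.3155] 24
side [ 0.4353 -0.2528] 231
upright mount ((149.98077392578125, 259.4038391113281), (35.69314193725586, 19.023265838623047), 78.69007110595703) (139, 242, 23, 36)
expected axis px foot/top [[153.8, 277.0]] [[147.1, 246.7]]
TCP [ 0.5326 -0.1894  0.1069] | trans [-0.3174 -0.098  -0.2537] | rot [ 0.0038 -1.6187  0.1149] | trans if rotated first [-0.243  -0.056   0.3355]
```

Request:
{"api": "nudge_tcp", "payload": {
  "steps": [
    {"tx":0.03,"tz":-0.027},
    {"tx":0.03,"tz":-0.027},
    {"tx":0.03,"tz":-0.027},
    {"tx":-0.0407,"ty":-0.0098,"tz":-0.0173},
    {"tx":-0.0407,"ty":-0.0098,"tz":-0.0173},
    {"tx":-0.0407,"ty":-0.0098,"tz":-0.0173},
    {"tx":-0.0407,"ty":-0.0098,"tz":-0.0173},
    {"tx":-0.0407,"ty":-0.0098,"tz":-0.0173},
    {"tx":-0.0407,"ty":-0.0098,"tz":-0.0173},
    {"ry":-0.147,"rz":0.0104},
    {"ry":-0.147,"rz":0.0104},
    {"ry":-0.147,"rz":0.0104},
    {"ry":-0.147,"rz":0.0104},
    {"ry":-0.147,"rz":0.0104},
    {"ry":-0.147,"rz":0.0104},
    {"ry":-0.147,"rz":0.0104},
    {"ry":-0.147,"rz":0.0104},
    {"ry":-0.147,"rz":0.0104},
    {"ry":-0.147,"rz":0.0104},
    {"ry":-0.147,"rz":0.0104}
  ],
  "aperture": 0.06
}}

```text
time: 10.9
tool_pos: [0.5652, -0.0232, 0.1779]
ee_rot: [0.262, 0.675, 0.63, -0.281]
ft_force: [0.0, -1.4, 0.2]
width: 0.0603
grasp_force: 0.0
```

```bash
python3 d.py .5262 -.274 .022 -4.3 -45 0.10
```

```text
TCP [ 0.5315 -0.2035  0.0927] | trans [-0.0679 -0.0213  0.1893] | rot [0.0046 0.0033 0.0053] | trans if rotated first [-0.0686 -0.02    0.1892]
```

Request:
{"api": "nudge_tcp", "payload": {
  "steps": [
    {"tx":-0.0137,"ty":-0.004,"tz":0.038,"rx":0.005,"ry":0.003,"rz":0.005},
    {"tx":-0.0137,"ty":-0.004,"tz":0.038},
    {"tx":-0.0137,"ty":-0.004,"tz":0.038},
    {"tx":-0.0137,"ty":-0.004,"tz":0.038},
    {"tx":-0.0137,"ty":-0.004,"tz":0.037},
    {"tz":0.03},
    {"tz":0.03},
    {"tz":0.03},
    {"tz":0.01},
    {},
    {}
  ]
}}

```text
time: 12.0
tool_pos: [0.5253, -0.274, 0.0212]
ee_rot: [0.257, 0.678, 0.629, -0.281]
ft_force: [-0.1, 0.3, 1.2]
width: 0.0597
grasp_force: 0.0
```

```bash
python3 d.py .5262 -.274 .022 -4.3 -45 0
```

```text
TCP [ 0.5262 -0.274   0.022 ] | trans [-0.0005  0.0009 -0.0006] | rot [-0.0038 -0.0042  0.0019] | trans if rotated first [-0.0005  0.0009 -0.0006]
```

Request:
{"api": "nudge_tcp", "payload": {
  "steps": [
    {},
    {},
    {},
    {},
    {},
    {},
    {"tx":-0.01,"tz":-0.01},
    {"tx":-0.028,"tz":-0.028},
    {"tx":-0.028,"tz":-0.028},
    {"tx":-0.028,"tz":-0.028},
    {"tx":-0.028,"tz":-0.028},
    {"tx":-0.028,"tz":-0.028}
  ],
  "aperture": 0
}}

```text
time: 13.2
tool_pos: [0.5243, -0.275, 0.233]
ee_rot: [0.255, 0.678, 0.63, -0.281]
ft_force: [1.5, 0.4, -4.2]
width: 0.038
grasp_force: 60.8
```

```bash
python3 d.py .55 .32 .22 1.8 48 0
```

```text
TCP [0.55 0.32 0.22] | trans [ 0.433  -0.0202 -0.4087] | rot [-0.0049  1.6143 -0.1215] | trans if rotated first [0.3877 0.0443 0.4501]
```

Request:
{"api": "nudge_tcp", "payload": {
  "steps": [
    {"tx":0.033,"ty":-0.0015,"tz":-0.0315},
    {"tx":0.033,"ty":-0.0015,"tz":-0.0315},
    {"tx":0.033,"ty":-0.0015,"tz":-0.0315},
    {"tx":0.033,"ty":-0.0015,"tz":-0.0315},
    {"tx":0.033,"ty":-0.0015,"tz":-0.0315},
    {"tx":0.033,"ty":-0.0015,"tz":-0.0315},
    {"tx":0.033,"ty":-0.0015,"tz":-0.0315},
    {"ry":0.147,"rz":-0.011},
    {"ry":0.147,"rz":-0.011},
    {"ry":0.147,"rz":-0.011},
    {"ry":0.147,"rz":-0.011},
    {"ry":0.147,"rz":-0.011},
    {"ry":0.147,"rz":-0.011},
    {"ry":0.147,"rz":-0.011},
    {"ry":0.147,"rz":-0.011},
    {"ry":0.147,"rz":-0.011},
    {"ry":0.147,"rz":-0.011},
    {"ry":0.146,"rz":-0.011}
  ]
}}

```text
time: 15.0
tool_pos: [0.5393, 0.0424, 0.2269]
ee_rot: [-0.293, 0.636, 0.655, 0.284]
ft_force: [-2.1, -0.5, -5.3]
width: 0.0382
grasp_force: 61.2
```

```bash
python3 d.py .55 .32 .15 1.8 48 0
```

```text
TCP [0.55 0.32 0.15] | trans [0.1278 0.0191 0.2576] | rot [ 0.0004 -0.0022 -0.0012] | trans if rotated first [0.1283 0.0194 0.2574]
```

Request:
{"api": "nudge_tcp", "payload": {
  "steps": [
    {"tx":0.0213,"ty":0.0032,"tz":0.043},
    {"tx":0.0213,"ty":0.0032,"tz":0.043},
    {"tx":0.0213,"ty":0.0032,"tz":0.043},
    {"tx":0.0213,"ty":0.0032,"tz":0.043},
    {"tx":0.0213,"ty":0.0032,"tz":0.043},
    {"tx":0.0213,"ty":0.0032,"tz":0.043},
    {},
    {}
  ]
}}

```text
time: 15.8
tool_pos: [0.5479, 0.3218, 0.1467]
ee_rot: [-0.293, 0.636, 0.657, 0.279]
ft_force: [-0.3, -0.1, -3.8]
width: 0.0385
grasp_force: 62.2
```

```bash
python3 d.py .55 .32 .08 1.8 48 0
```

```text
TCP [0.55 0.32 0.08] | trans [-0.0506  0.0025  0.0434] | rot [-0.0055  0.0042 -0.0028] | trans if rotated first [-0.0508  0.0021  0.0432]
```

Request:
{"api": "nudge_tcp", "payload": {
  "steps": [
    {"tx":-0.017,"tz":0.0142},
    {"tx":-0.017,"tz":0.0142},
    {"tx":-0.017,"tz":0.0142},
    {},
    {"tx":-0.0015,"tz":0.0013},
    {"tx":-0.0015,"tz":0.0013},
    {}
  ]
}}

```text
time: 16.5
tool_pos: [0.5511, 0.3182, 0.0797]
ee_rot: [-0.292, 0.636, 0.656, 0.283]
ft_force: [0.1, -0.4, -4.6]
width: 0.038
grasp_force: 62.4
```

Request:
{"api": "nudge_tcp", "payload": {
  "steps": [
    {"tx":-0.0015,"tz":0.0013},
    {}
  ]
}}

```text
time: 16.7
tool_pos: [0.5503, 0.3184, 0.0771]
ee_rot: [-0.292, 0.636, 0.656, 0.282]
ft_force: [-0.1, 0.4, -4.6]
width: 0.0384
grasp_force: 62.4
```

```bash
python3 - <<'E'
from h import *
a=arm.read_camera("side")[190:340,80:280];cv2.imwrite("pics/p3.png",cv2.resize(a,None,fx=4,fy=4))
E
```

```text
(no output)
```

View pics/p3.png

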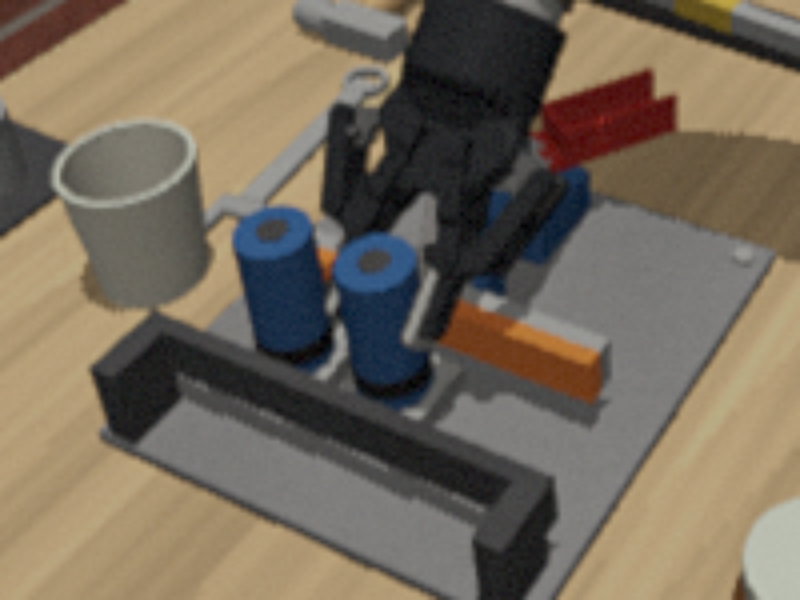

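Both mounts are upright side by side, at (280,280) and (385,310) in the crop. I'll finish lowering, release narrowly and retreat.

Request:
{"api": "nudge_tcp", "payload": {
  "steps": [
    {"tx":-0.0015,"tz":0.0013},
    {"tx":-0.001,"tz":0.001},
    {}
  ]
}}

```text
time: 17.05
tool_pos: [0.5505, 0.3186, 0.0742]
ee_rot: [-0.292, 0.636, 0.656, 0.283]
ft_force: [-1.5, -2.4, 1.1]
width: 0.0384
grasp_force: 63.1
```

Request:
{"api": "nudge_tcp", "payload": {
  "steps": [
    {},
    {},
    {},
    {"tz":-0.02},
    {"tz":-0.04},
    {"tz":-0.04},
    {"tz":-0.04},
    {}
  ],
  "aperture": 0.05
}}

```text
time: 17.85
tool_pos: [0.557, 0.2119, 0.1713]
ee_rot: [-0.289, 0.637, 0.655, 0.286]
ft_force: [1.0, -0.4, 0.0]
width: 0.0497
grasp_force: 0.0
```

```bash
python3 - <<'E'
from h import *
a=arm.read_camera("side");b=arm.read_camera("top")
for c,A,n in bary(b,"top",(100,110,30),(125,255,255),.023,(300,160,360,250)): print("top",c.round(4),np.degrees(np.arctan2(A[0],A[1])).round(1),n)
m=hsv(a,(100,110,30),(125,255,255));k=np.zeros_like(m);k[225:300,130:195]=m[225:300,130:195]
for c in blobs(k): r=cv2.minAreaRect(c);print("upright mount",r, cv2.boundingRect(c))
E
python3 d.py .4372 -.2554 .022 -15.5 -45 0.12
```

```text
top [ 0.4372 -0.2554] 15.3 227
top [ 0.424  -0.3027] -72.3 38
upright mount ((174.9422149658203, 268.0760803222656), (36.88590621948242, 19.771564483642578), 82.23483276367188) (164, 250, 23, 37)
upright mount ((150.3235321044922, 259.2941589355469), (35.65273666381836, 19.402849197387695), 75.96376037597656) (138, 242, 25, 36)
TCP [ 0.4599 -0.1736  0.1069] | trans [-0.3028 -0.106  -0.2449] | rot [-0.0078 -1.6088  0.3354] | trans if rotated first [-0.239   0.0125  0.325 ]
```

Request:
{"api": "nudge_tcp", "payload": {
  "steps": [
    {"tx":0.03,"tz":-0.027},
    {"tx":0.03,"tz":-0.027},
    {"tx":0.03,"tz":-0.027},
    {"tx":-0.039,"ty":-0.0105,"tz":-0.0165},
    {"tx":-0.039,"ty":-0.0105,"tz":-0.0165},
    {"tx":-0.039,"ty":-0.0105,"tz":-0.0165},
    {"tx":-0.039,"ty":-0.0105,"tz":-0.0165},
    {"tx":-0.039,"ty":-0.0105,"tz":-0.0165},
    {"tx":-0.039,"ty":-0.0105,"tz":-0.0165},
    {"ry":-0.146,"rz":0.0305},
    {"ry":-0.146,"rz":0.0305},
    {"ry":-0.146,"rz":0.0305},
    {"ry":-0.146,"rz":0.0305},
    {"ry":-0.146,"rz":0.0305},
    {"ry":-0.146,"rz":0.0305},
    {"ry":-0.146,"rz":0.0305},
    {"ry":-0.146,"rz":0.0305},
    {"ry":-0.146,"rz":0.0305},
    {"ry":-0.146,"rz":0.0305},
    {"ry":-0.146,"rz":0.0305}
  ],
  "aperture": 0.06
}}

```text
time: 19.95
tool_pos: [0.4978, -0.0155, 0.1803]
ee_rot: [0.231, 0.733, 0.561, -0.307]
ft_force: [-0.6, -0.8, -0.3]
width: 0.0602
grasp_force: 0.0
```

```bash
python3 d.py .4372 -.2554 .022 -15.4 -45 0.10
```

```text
TCP [ 0.456  -0.1872  0.0927] | trans [-0.0624  0.0054  0.1871] | rot [-0.003   0.0037  0.0064] | trans if rotated first [-0.063   0.0053  0.1869]
```

Request:
{"api": "nudge_tcp", "payload": {
  "steps": [
    {"tx":-0.0125,"ty":0.001,"tz":0.0375,"ry":0.003,"rz":0.006},
    {"tx":-0.0125,"ty":0.001,"tz":0.0375},
    {"tx":-0.0125,"ty":0.001,"tz":0.0375},
    {"tx":-0.0125,"ty":0.001,"tz":0.0375},
    {"tx":-0.0125,"ty":0.001,"tz":0.037},
    {"tz":0.03},
    {"tz":0.03},
    {"tz":0.03},
    {"tz":0.01},
    {},
    {}
  ]
}}

```text
time: 21.05
tool_pos: [0.435, -0.255, 0.0204]
ee_rot: [0.228, 0.736, 0.56, -0.305]
ft_force: [0.5, -0.4, 0.1]
width: 0.0599
grasp_force: 0.0
```

```bash
python3 d.py .4372 -.2554 .022 -15.4 -45 0
```

```text
TCP [ 0.4372 -0.2554  0.022 ] | trans [-0.0009  0.0022 -0.0013] | rot [-0.0071 -0.0041  0.0021] | trans if rotated first [-0.0009  0.0022 -0.0013]
```

Request:
{"api": "nudge_tcp", "payload": {
  "steps": [
    {"ty":0.002,"tz":-0.001},
    {},
    {},
    {},
    {},
    {},
    {},
    {"tx":-0.01,"tz":-0.01},
    {"tx":-0.028,"tz":-0.028},
    {"tx":-0.028,"tz":-0.028},
    {"tx":-0.028,"tz":-0.028},
    {"tx":-0.028,"tz":-0.028},
    {"tx":-0.028,"tz":-0.028}
  ],
  "aperture": 0
}}

```text
time: 22.35
tool_pos: [0.4366, -0.2567, 0.2339]
ee_rot: [0.226, 0.736, 0.56, -0.306]
ft_force: [0.6, 0.0, -4.4]
width: 0.0384
grasp_force: 60.6
```

```bash
python3 d.py .489 .318 .22 1.8 48 0
```

```text
TCP [0.489 0.318 0.22 ] | trans [ 0.4139 -0.1053 -0.3885] | rot [ 1.0000e-04  1.6025e+00 -3.4200e-01] | trans if rotated first [0.3729 0.0704 0.435 ]
```

Request:
{"api": "nudge_tcp", "payload": {
  "steps": [
    {"tx":0.0315,"ty":-0.008,"tz":-0.03},
    {"tx":0.0315,"ty":-0.008,"tz":-0.03},
    {"tx":0.0315,"ty":-0.008,"tz":-0.03},
    {"tx":0.0315,"ty":-0.008,"tz":-0.03},
    {"tx":0.0315,"ty":-0.008,"tz":-0.03},
    {"tx":0.0315,"ty":-0.008,"tz":-0.03},
    {"tx":0.0315,"ty":-0.008,"tz":-0.03},
    {"ry":0.146,"rz":-0.031},
    {"ry":0.146,"rz":-0.031},
    {"ry":0.146,"rz":-0.031},
    {"ry":0.146,"rz":-0.031},
    {"ry":0.146,"rz":-0.031},
    {"ry":0.146,"rz":-0.031},
    {"ry":0.146,"rz":-0.031},
    {"ry":0.146,"rz":-0.031},
    {"ry":0.146,"rz":-0.031},
    {"ry":0.146,"rz":-0.031},
    {"ry":0.146,"rz":-0.031}
  ]
}}

```text
time: 24.15
tool_pos: [0.4657, 0.0501, 0.2277]
ee_rot: [-0.292, 0.635, 0.656, 0.286]
ft_force: [-0.1, 0.2, -4.5]
width: 0.0379
grasp_force: 61.0
```

```bash
python3 d.py .489 .318 .15 1.8 48 0
```

```text
TCP [0.489 0.318 0.15 ] | trans [0.1198 0.0311 0.2511] | rot [ 0.0037 -0.0044  0.0029] | trans if rotated first [0.121  0.0317 0.2504]
```

Request:
{"api": "nudge_tcp", "payload": {
  "steps": [
    {"tx":0.02,"ty":0.0052,"tz":0.042},
    {"tx":0.02,"ty":0.0052,"tz":0.042},
    {"tx":0.02,"ty":0.0052,"tz":0.042},
    {"tx":0.02,"ty":0.0052,"tz":0.042},
    {"tx":0.02,"ty":0.0052,"tz":0.042},
    {"tx":0.02,"ty":0.0052,"tz":0.042},
    {},
    {}
  ]
}}

```text
time: 24.95
tool_pos: [0.4871, 0.3199, 0.1464]
ee_rot: [-0.292, 0.636, 0.657, 0.282]
ft_force: [0.3, -0.2, -3.1]
width: 0.0383
grasp_force: 62.2
```

```bash
python3 d.py .488 .318 .08 1.8 48 0
```

```text
TCP [0.488 0.318 0.08 ] | trans [-0.0505  0.0009  0.0431] | rot [-0.0024  0.0024  0.0002] | trans if rotated first [-0.0506  0.0009  0.043 ]
```

Request:
{"api": "nudge_tcp", "payload": {
  "steps": [
    {"tx":-0.017,"ty":-0.0005,"tz":0.0142},
    {"tx":-0.017,"ty":-0.0005,"tz":0.0142},
    {"tx":-0.017,"ty":-0.0005,"tz":0.0142},
    {},
    {"tx":-0.0015,"tz":0.0013},
    {"tx":-0.0015,"tz":0.0013},
    {}
  ]
}}

```text
time: 25.65
tool_pos: [0.4891, 0.3171, 0.0796]
ee_rot: [-0.291, 0.635, 0.656, 0.285]
ft_force: [0.3, 0.5, -4.2]
width: 0.0382
grasp_force: 62.4
```

Request:
{"api": "nudge_tcp", "payload": {
  "steps": [
    {"tx":-0.0015,"tz":0.0013},
    {"tx":-0.0012,"tz":0.0012},
    {}
  ]
}}

```text
time: 25.95
tool_pos: [0.4882, 0.3174, 0.075]
ee_rot: [-0.291, 0.635, 0.657, 0.284]
ft_force: [0.6, 0.1, -4.7]
width: 0.0384
grasp_force: 62.4
```

```bash
python3 - <<'E'
from h import *
a=arm.read_camera("side")[190:340,80:280];cv2.imwrite("pics/p4.png",cv2.resize(a,None,fx=4,fy=4))
E
```

```text
(no output)
```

View pics/p4.png

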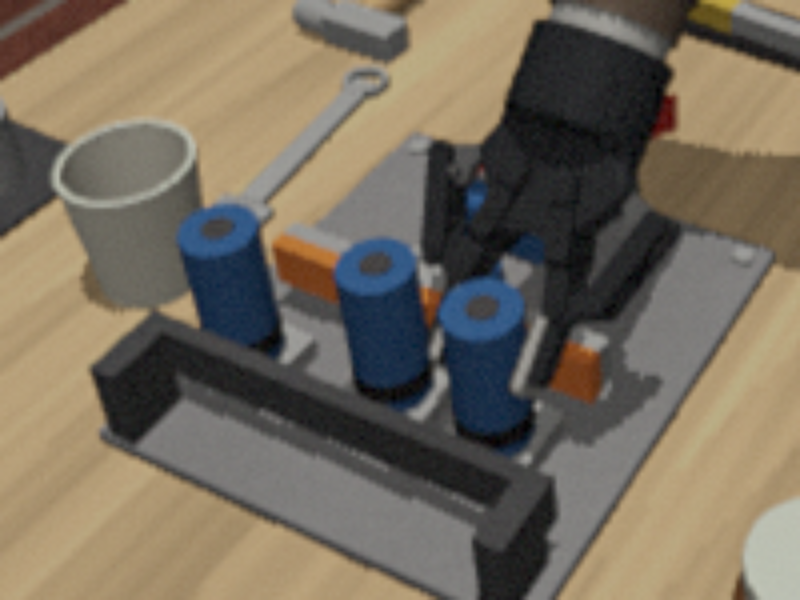

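The third mount is in position at (487,360). The far mount has been knocked aside, from (280,280) to (230,280) in the crop, while nothing was near it. I'll finish this one, then measure the far one.

Request:
{"api": "nudge_tcp", "payload": {
  "steps": [
    {"tx":-0.0012,"tz":0.0012},
    {"tx":-0.0008,"tz":0.0008},
    {}
  ]
}}

```text
time: 26.3
tool_pos: [0.4888, 0.3181, 0.0744]
ee_rot: [-0.292, 0.634, 0.656, 0.286]
ft_force: [-2.2, -5.6, 7.3]
width: 0.0381
grasp_force: 64.0
```

Request:
{"api": "nudge_tcp", "payload": {
  "steps": [
    {},
    {},
    {},
    {"tz":-0.02},
    {"tz":-0.04},
    {"tz":-0.04},
    {"tx":0.03,"tz":-0.027},
    {"tx":0.03,"tz":-0.027},
    {"tx":0.03,"tz":-0.027},
    {"ty":-0.04},
    {"ty":-0.04},
    {"ty":-0.04},
    {}
  ],
  "aperture": 0.05
}}

```text
time: 27.6
tool_pos: [0.3645, 0.2392, 0.2586]
ee_rot: [-0.293, 0.636, 0.656, 0.283]
ft_force: [0.3, -0.7, -0.3]
width: 0.0504
grasp_force: 0.0
```

```bash
python3 - <<'E'
from h import *
a=arm.read_camera("side");b=arm.read_camera("top")
cv2.imwrite("pics/x.png",np.vstack([cv2.resize(a[190:340,80:280],(533,400)),cv2.resize(b[140:250,100:246],(266,200)).repeat(1,0) if 0 else cv2.copyMakeBorder(cv2.resize(b[140:240,105:250],(290,200)),0,0,0,243,0)]))
m=hsv(a,(100,110,30),(125,255,255));k=np.zeros_like(m);k[225:310,115:220]=m[225:310,115:220]
for c in blobs(k): r=cv2.minAreaRect(c);print("side",r, cv2.boundingRect(c))
for c,A,n in bary(b,"top",(100,110,30),(125,255,255),.1,(122,150,160,240)): print("top",c.round(4),n)
# top face ellipse centre of far mount: brighter blue
for x,y in((.6124,.3213),(.5505,.3186),(.488,.3174)): print("exp top-face side px",proj("side",[[x,y,.11]]).round(1))
E
```

```text
side ((200.38092041015625, 277.24945068359375), (42.000431060791016, 19.67288589477539), 84.5596694946289) (190, 256, 22, 43)
side ((174.9908905029297, 267.9330749511719), (36.61568069458008, 19.636451721191406), 82.23483276367188) (164, 250, 23, 37)
side ((136.30770874023438, 259.0384826660156), (35.88925552368164, 20.199960708618164), 78.69007110595703) (124, 241, 25, 36)
side ((206.0, 244.0), (20.0, 26.0), 90.0) (193, 234, 27, 21)
top [0.6295 0.3258] 185
top [0.5462 0.3103] 182
top [0.4854 0.3103] 185
exp top-face side px [[147.1 246.7]]
exp top-face side px [[172.6 256. ]]
exp top-face side px [[199.6 266.6]]
```

View pics/x.png

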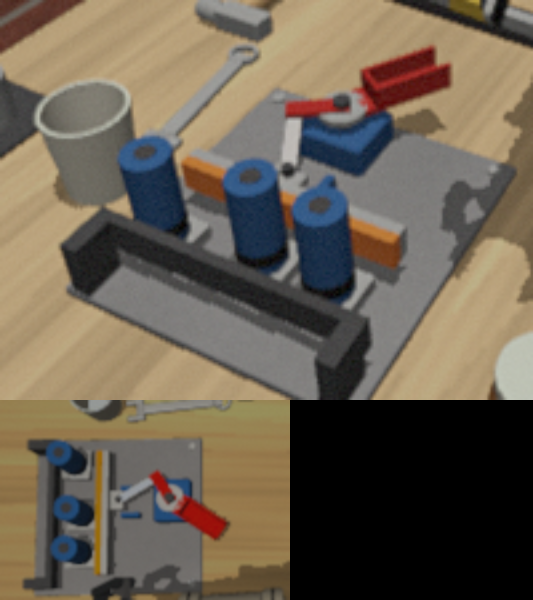

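The far mount stands upright but sits further out, in the gap at about (0.636, 0.334), so its foot passes clamp x=90 mm. I'll regrasp it and shift it back.

```bash
python3 -c "
from h import *
a=cv2.imread('pics/top0.png')
print('cup rim',ray('top',[(151,137),(163,137),(151,149)],.085).round(3).tolist())"; python3 d.py .636 .333 .076 1.8 48 0.12
```

```text
cup rim [[0.735, 0.292, 0.085], [0.735, 0.254, 0.085], [0.695, 0.29, 0.085]]
TCP [0.6388 0.2439 0.1563] | trans [-0.081   0.2686  0.0672] | rot [ 0.0031 -0.0012  0.0042] | trans if rotated first [-0.0798  0.2691  0.0664]
```

Request:
{"api": "nudge_tcp", "payload": {
  "steps": [
    {"ty":0.0448,"rz":0.004},
    {"ty":0.0448},
    {"ty":0.0448},
    {"ty":0.0448},
    {"ty":0.0448},
    {"ty":0.0448},
    {"tx":-0.027,"tz":0.022},
    {"tx":-0.027,"tz":0.022},
    {"tx":-0.027,"tz":0.022},
    {"tz":0.03},
    {"tz":0.03},
    {}
  ],
  "aperture": 0.055
}}

```text
time: 28.9
tool_pos: [0.6361, 0.2889, 0.1106]
ee_rot: [-0.294, 0.636, 0.655, 0.281]
ft_force: [-0.4, -0.9, -0.5]
width: 0.0551
grasp_force: 0.0
```

```bash
python3 d.py .636 .333 .076 1.8 48 0; python3 - <<'E'
from h import *
a=arm.read_camera("side");b=arm.read_camera("top")
cv2.imwrite("pics/p5.png",cv2.resize(a[215:305,100:220],(800,600)))
E
```

```text
TCP [0.636 0.333 0.076] | trans [0.0038 0.0015 0.0559] | rot [-0.0039 -0.0005 -0.0032] | trans if rotated first [0.0038 0.0013 0.0559]
```

View pics/p5.png

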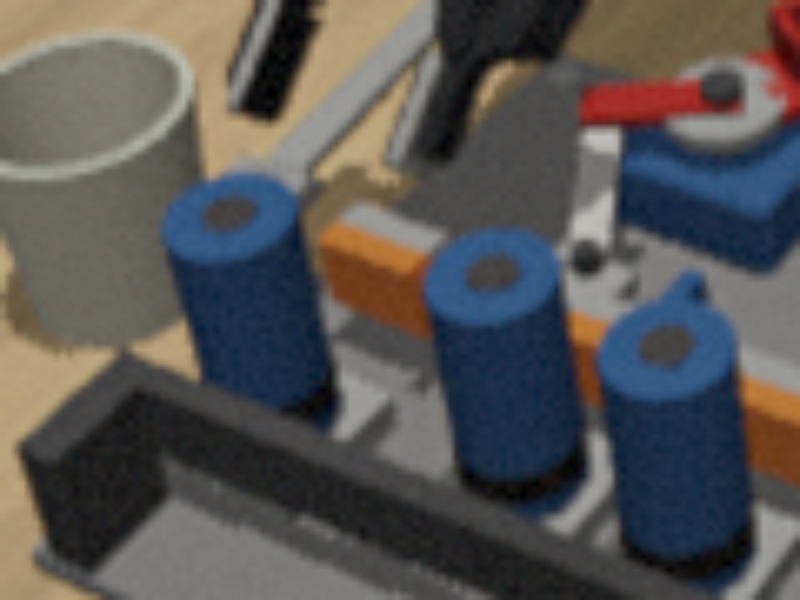

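```bash
python3 -c "
from h import *
print(ray('side',[(134.5,246.8),(173.5,255.8),(200,266.8)],.11).round(4).tolist())"
```

```text
[[0.6343, 0.3333, 0.11], [0.5494, 0.3173, 0.11], [0.487, 0.3174, 0.11]]
```

Request:
{"api": "nudge_tcp", "payload": {
  "steps": [
    {"tx":0.002,"tz":0.028},
    {"tx":0.002,"tz":0.028},
    {},
    {}
  ]
}}

```text
time: 29.4
tool_pos: [0.6373, 0.3308, 0.0817]
ee_rot: [-0.292, 0.636, 0.655, 0.284]
ft_force: [-0.0, 0.2, 0.3]
width: 0.0547
grasp_force: 0.0
```

Request:
{"api": "nudge_tcp", "payload": {
  "steps": [
    {},
    {},
    {},
    {},
    {}
  ],
  "aperture": 0
}}

```text
time: 29.9
tool_pos: [0.6377, 0.3305, 0.0829]
ee_rot: [-0.291, 0.636, 0.655, 0.285]
ft_force: [-1.0, -3.8, 5.8]
width: 0.0378
grasp_force: 60.2
```

```bash
python3 d.py .612 .32 .081 1.8 48 0
```

```text
TCP [0.612 0.32  0.081] | trans [-0.0078 -0.026  -0.0061] | rot [ 0.0051 -0.0021  0.0004] | trans if rotated first [-0.0079 -0.026  -0.0059]
```

Request:
{"api": "nudge_tcp", "payload": {
  "steps": [
    {"tx":0.0035,"tz":-0.003},
    {},
    {"tx":-0.003,"ty":-0.0085,"tz":-0.0035},
    {"tx":-0.003,"ty":-0.0085,"tz":-0.0035},
    {"ty":-0.0085},
    {},
    {"tx":-0.0018,"tz":0.0015},
    {"tx":-0.0018,"tz":0.0015},
    {}
  ]
}}

```text
time: 30.8
tool_pos: [0.6115, 0.3215, 0.0829]
ee_rot: [-0.293, 0.636, 0.655, 0.285]
ft_force: [-3.9, -3.6, 3.9]
width: 0.0383
grasp_force: 61.5
```

```bash
python3 d.py .612 .32 .081 1.8 48 0; python3 -c "
from h import *
print(arm.get_obs()['ft_force'].round(1))"
```

```text
TCP [0.612 0.32  0.081] | trans [-0.0025  0.0005  0.0001] | rot [ 0.0026 -0.0041 -0.0006] | trans if rotated first [-0.0025  0.0005  0.0001]
[-3.9 -3.6  3.9]
```

Request:
{"api": "nudge_tcp", "payload": {
  "steps": [
    {},
    {},
    {},
    {"tz":-0.02},
    {"tz":-0.04},
    {"tz":-0.04},
    {"tx":0.03,"tz":-0.027},
    {"tx":0.03,"tz":-0.027},
    {"tx":-0.03,"tz":-0.034},
    {"tx":-0.03,"tz":-0.034},
    {"tx":-0.03,"tz":-0.034},
    {}
  ],
  "aperture": 0.05
}}

```text
time: 32.0
tool_pos: [0.6187, 0.1052, 0.2295]
ee_rot: [-0.29, 0.639, 0.653, 0.285]
ft_force: [0.6, 0.4, -0.4]
width: 0.0501
grasp_force: 0.0
```

```bash
python3 - <<'E'
from h import *
a=arm.read_camera("side");b=arm.read_camera("top")
m=hsv(a,(100,110,30),(125,255,255));k=np.zeros_like(m);k[225:310,115:220]=m[225:310,115:220]
for c in blobs(k): r=cv2.minAreaRect(c);print("side",r)
ys=bary(b,"top",(22,130,80),(36,255,255),.023,(255,150,290,240));print("band",ys)
for c,A,n in bary(b,"top",(0,0,95),(180,80,255),.023,(258,150,285,235)): print("bar piece",c.round(4),np.degrees(np.arctan2(A[1],A[0])).round(1),n)
ys=bary(a,"side",(22,100,60),(36,255,255),.018,(200,150,320,220));print("band side",ys)
E
python3 d.py .575 -.089 .15 1.8 0 0
```

```text
side ((200.3764190673828, 277.2022705078125), (41.90562438964844, 19.67288589477539), 84.5596694946289)
side ((175.00999450683594, 268.0699768066406), (36.62813186645508, 19.79899024963379), 81.8698959350586)
side ((149.39620971679688, 260.5225524902344), (35.68817901611328, 19.076181411743164), 77.73522186279297)
side ((206.0, 244.0), (20.0, 26.0), 90.0)
band []
bar piece [ 0.5696 -0.0965] 179.3 2215
band side [(array([ 0.58182186, -0.08078265]), array([-0.83457472,  0.55089476]), np.int32(122))]
TCP [ 0.575 -0.089  0.15 ] | trans [-0.191  -0.0482 -0.0934] | rot [ 0.0031 -0.8391 -0.0045] | trans if rotated first [-0.1968 -0.0492  0.0797]
```

The far mount is back upright in the row at px (149,260). Next is the bar, centre (0.5816,-0.0886) with its axis at −5°. I'll grip it 40 mm towards the robot-side end.

```bash
python3 d.py .5418 -.0851 .12 85 0 0
```

```text
TCP [ 0.5418 -0.0851  0.12  ] | trans [-0.2101 -0.0813 -0.0698] | rot [ 0.6093 -0.6812 -1.3641] | trans if rotated first [ 0.0589 -0.2003  0.1097]
```

Request:
{"api": "nudge_tcp", "payload": {
  "steps": [
    {"rx":0.0508,"ry":-0.0568,"rz":-0.1137},
    {"rx":0.0508,"ry":-0.0568,"rz":-0.1137},
    {"rx":0.0508,"ry":-0.0568,"rz":-0.1137},
    {"rx":0.0508,"ry":-0.0568,"rz":-0.1137},
    {"rx":0.0508,"ry":-0.0568,"rz":-0.1137},
    {"rx":0.0508,"ry":-0.0568,"rz":-0.1137},
    {"rx":0.0508,"ry":-0.0568,"rz":-0.1137},
    {"rx":0.0508,"ry":-0.0568,"rz":-0.1137},
    {"rx":0.0508,"ry":-0.0568,"rz":-0.1137},
    {"rx":0.0508,"ry":-0.0568,"rz":-0.1137},
    {"rx":0.0508,"ry":-0.0568,"rz":-0.1137},
    {"rx":0.0508,"ry":-0.0568,"rz":-0.1137},
    {"tx":0.0098,"ty":-0.0334,"tz":0.0183},
    {"tx":0.0098,"ty":-0.0334,"tz":0.0183},
    {"tx":0.0098,"ty":-0.0334,"tz":0.0183},
    {"tx":0.0098,"ty":-0.0334,"tz":0.0183},
    {"tx":0.0098,"ty":-0.0334,"tz":0.0183},
    {"tx":0.0098,"ty":-0.0334,"tz":0.0183},
    {}
  ],
  "aperture": 0.04
}}

```text
time: 34.0
tool_pos: [0.5382, -0.0854, 0.1176]
ee_rot: [-0.003, 0.044, 0.999, -0.0]
ft_force: [-0.5, 0.2, -0.8]
width: 0.0401
grasp_force: 0.0
```

```bash
python3 d.py .5418 -.0851 .018 85 0 0
```

```text
TCP [ 0.5418 -0.0851  0.018 ] | trans [-0.0042  0.0008  0.0996] | rot [-0.0009 -0.0058  0.0002] | trans if rotated first [-0.0036  0.0007  0.0996]
```

Request:
{"api": "nudge_tcp", "payload": {
  "steps": [
    {"tx":-0.002,"tz":0.03,"ry":-0.006},
    {"tx":-0.002,"ty":0.001,"tz":0.03},
    {"tz":0.025},
    {"tz":0.014},
    {},
    {}
  ]
}}

```text
time: 34.6
tool_pos: [0.5469, -0.0822, 0.0219]
ee_rot: [0.003, 0.041, 0.999, -0.0]
ft_force: [0.0, 1.0, 0.3]
width: 0.0396
grasp_force: 0.0
```

Request:
{"api": "nudge_tcp", "payload": {
  "steps": [
    {},
    {},
    {},
    {},
    {},
    {},
    {},
    {"tz":-0.01},
    {"tz":-0.03},
    {"tz":-0.03},
    {"tz":-0.03},
    {"tz":-0.03},
    {}
  ],
  "aperture": 0
}}

```text
time: 35.9
tool_pos: [0.548, -0.0841, 0.1559]
ee_rot: [0.007, 0.042, 0.999, -0.001]
ft_force: [1.2, -0.3, -3.9]
width: 0.014
grasp_force: 60.7
```

```bash
python3 - <<'E'
from h import *
a=arm.read_camera("side")
cv2.imwrite("pics/p6.png",cv2.resize(a[110:260,180:380],(800,600)))
E
```

```text
(no output)
```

View pics/p6.png

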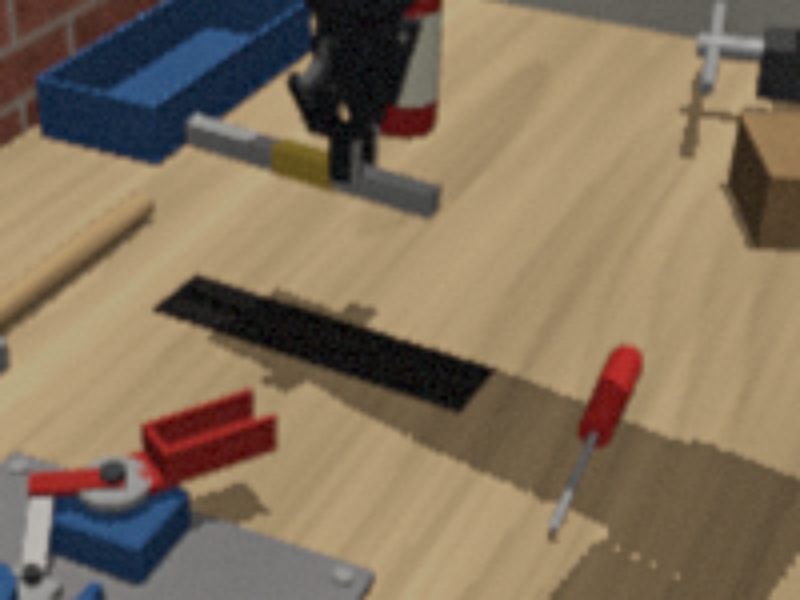

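The bar is held level, gripped just on the robot side of its yellow band, and the mat is empty. Turning it to the lever's angle.

```bash
python3 d.py .4822 .0213 .13 148 0 0; python3 - <<'E'
from h import *
b=arm.read_camera("top");a=arm.read_camera("side")
for n,img,box in(("top",b,(193,180,225,215)),("side",a,(180,190,270,250))):
    x0,y0,x1,y1=box;m=hsv(img,(0,150,60),(6,255,255));k=np.zeros_like(m);k[y0:y1,x0:x1]=m[y0:y1,x0:x1]
    for c in blobs(k):r=cv2.minAreaRect(c);w=ray(n,np.vstack([r[0],cv2.boxPoints(r)]),.078);print(n,cv2.contourArea(c),w[:,:2].round(3).tolist())
u=np.array([-.5388,-.8424]);pv=np.array([.575,.169]);nn=np.array([-u[1],u[0]])
P=[[*(pv+s*u+t*nn),z] for s in(.026,.1) for t in(-.017,.017) for z in(.078,)]
print("pred wall-top corners side px",proj("side",P).round(1).tolist(),"top",proj("top",P).round(1).tolist())
m=hsv(a,(0,150,60),(6,255,255));k=np.zeros_like(m);k[190:250,180:270]=m[190:250,180:270]
c=max(blobs(k),key=cv2.contourArea);print(cv2.approxPolyDP(c,1.5,True)[:,0].tolist())
# mat, now empty
m=hsv(b,(0,0,0),(180,255,60));k=np.zeros_like(m);k[150:240,255:290]=m[150:240,255:290]
for c in blobs(k):r=cv2.minAreaRect(c);w=ray("top",cv2.boxPoints(r),.003);print("mat top",w[:,:2].round(3).tolist(),w.mean(0).round(4))
m=hsv(a,(0,0,0),(180,255,48));k=np.zeros_like(m);k[175:220,210:310]=m[175:220,210:310]
for c in blobs(k):q=cv2.approxPolyDP(c,3,True)[:,0];w=ray("side",q,.003);print("mat side",w[:,:2].round(3).tolist(),w.mean(0).round(4))
E
```

```text
TCP [0.4822 0.0213 0.13  ] | trans [0.0733 0.0994 0.0224] | rot [-0.0068  0.0085 -1.0967] | trans if rotated first [-0.055   0.1103  0.0233]
top 225.0 [[0.54, 0.115], [0.548, 0.157], [0.576, 0.139], [0.533, 0.073], [0.505, 0.09]]
side 67.5 [[0.579, 0.204], [0.605, 0.207], [0.564, 0.186], [0.555, 0.2], [0.594, 0.221]]
side 451.0 [[0.533, 0.132], [0.578, 0.147], [0.53, 0.071], [0.489, 0.118], [0.536, 0.188]]
pred wall-top corners side px [[220.7, 223.1], [214.7, 215.3], [248.8, 213.6], [242.3, 206.3]] top [[191.9, 196.3], [198.1, 187.3], [211.5, 209.2], [217.6, 200.1]]
[[248, 214], [243, 215], [242, 208], [216, 216], [217, 221], [214, 224], [217, 226], [218, 232], [247, 222]]
mat side [[0.701, -0.073], [0.449, -0.057], [0.446, -0.107], [0.689, -0.119]] [ 0.5713 -0.0892  0.003 ]
```

Request:
{"api": "nudge_tcp", "payload": {
  "steps": [
    {"rx":-0.001,"ry":0.001,"rz":-0.137},
    {"rx":-0.001,"ry":0.001,"rz":-0.137},
    {"rx":-0.001,"ry":0.001,"rz":-0.137},
    {"rx":-0.001,"ry":0.001,"rz":-0.137},
    {"rx":-0.001,"ry":0.001,"rz":-0.137},
    {"rx":-0.001,"ry":0.001,"rz":-0.137},
    {"rx":-0.001,"ry":0.001,"rz":-0.137},
    {"ry":0.001,"rz":-0.137},
    {"tx":-0.0137,"ty":0.0276,"tz":0.004},
    {"tx":-0.0137,"ty":0.0276,"tz":0.004},
    {"tx":-0.0137,"ty":0.0276,"tz":0.004},
    {"tx":-0.0137,"ty":0.0276,"tz":0.004},
    {},
    {}
  ]
}}

```text
time: 37.45
tool_pos: [0.4792, 0.0219, 0.1339]
ee_rot: [-0.003, -0.485, 0.874, 0.002]
ft_force: [0.9, -0.4, -2.9]
width: 0.0141
grasp_force: 60.6
```

```bash
python3 d.py .4822 .0213 .078 148 0 0; python3 - <<'E'
from h import *
a=arm.read_camera("side");b=arm.read_camera("top")
cv2.imwrite("pics/p7.png",np.vstack([cv2.resize(a[160:250,170:300],(577,400)),cv2.copyMakeBorder(cv2.resize(b[160:240,170:286],(290,200)),0,0,0,287,0)]))
E
```

```text
TCP [0.4822 0.0213 0.078 ] | trans [-0.0013 -0.0032  0.0558] | rot [ 0.0066 -0.0034  0.001 ] | trans if rotated first [-0.0011 -0.0029  0.0559]
```

View pics/p7.png

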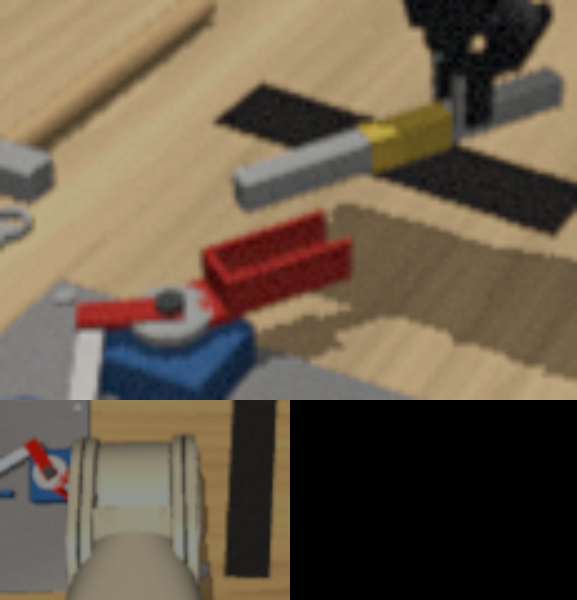

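The bar hangs above the channel and roughly parallel to it, with its inner end at (240,190) in the crop. I'll check it numerically before lowering.

```bash
python3 - <<'E'
from h import *
o=arm.get_obs();p=o["tool_pos"];q=o["ee_rot"];M=R.from_quat(np.r_[q[1:],q[0]]).as_matrix();d=-M[:,0];n=M[:,1]
print("bar dir deg",np.degrees(np.arctan2(d[1],d[0])))
for dz in(-.018,.002): print(dz,[proj("side",[p+.134*d+s*n*.008+np.array([0,0,dz])]).round(1).tolist() for s in(-1,1)])
a=arm.read_camera("side");m=hsv(a,(22,100,60),(36,255,255));k=np.zeros_like(m);k[170:215,240:290]=m[170:215,240:290];v,u=np.nonzero(k);print("band obs",u.mean(),v.mean(),"pred",proj("side",[p+.034*d+np.array([0,0,-.006])]).round(1))
E
```

```text
bar dir deg 57.95161876497184
-0.018 [[[221.5, 202.4]], [[224.5, 205.9]]]
0.002 [[[221.0, 195.3]], [[224.1, 198.7]]]
band obs 261.13793103448273 189.49261083743843 pred [[260.4 187.9]]
```

Request:
{"api": "nudge_tcp", "payload": {
  "steps": [
    {"tx":-0.0011,"ty":-0.0029},
    {"tz":0.015},
    {"tz":0.015},
    {}
  ]
}}

```text
time: 38.0
tool_pos: [0.4825, 0.0203, 0.1038]
ee_rot: [-0.003, -0.484, 0.875, 0.002]
ft_force: [-0.6, 0.0, -3.7]
width: 0.014
grasp_force: 60.6
```

Request:
{"api": "nudge_tcp", "payload": {
  "steps": [
    {"tz":0.012},
    {"tz":0.006},
    {"tz":0.003},
    {}
  ]
}}

```text
time: 38.4
tool_pos: [0.4837, 0.0209, 0.0846]
ee_rot: [-0.001, -0.484, 0.875, 0.002]
ft_force: [0.0, 0.3, -3.3]
width: 0.0145
grasp_force: 60.6
```

```bash
python3 d.py .4822 .0213 .078 148 0 0
```

```text
TCP [0.4822 0.0213 0.078 ] | trans [0.0004 0.0014 0.0066] | rot [ 0.0041 -0.0009 -0.0008] | trans if rotated first [0.0004 0.0015 0.0066]
```

Request:
{"api": "nudge_tcp", "payload": {
  "steps": [
    {"tz":0.002},
    {"tz":0.002},
    {}
  ]
}}

```text
time: 38.7
tool_pos: [0.4836, 0.0211, 0.0807]
ee_rot: [-0.001, -0.485, 0.875, 0.002]
ft_force: [0.4, 0.3, -4.3]
width: 0.0143
grasp_force: 60.6
```

```bash
python3 - <<'E'
from h import *
o=arm.get_obs();p=o["tool_pos"];q=o["ee_rot"];M=R.from_quat(np.r_[q[1:],q[0]]).as_matrix();d=-M[:,0]
a=arm.read_camera("side");m=hsv(a,(22,100,60),(36,255,255));k=np.zeros_like(m);k[170:235,230:290]=m[170:235,230:290];v,u=np.nonzero(k);print("band obs",u.mean(),v.mean(),"pred",proj("side",[p+.034*d+np.array([0,0,-.006])]).round(1))
m=hsv(a,(0,150,60),(6,255,255));k=np.zeros_like(m);k[190:250,180:270]=m[190:250,180:270]
for c in blobs(k):print(cv2.contourArea(c),cv2.approxPolyDP(c,1.5,True)[:,0].tolist())
for z in(.058,.078): print(z,proj("side",[[*(p+.134*d)[:2],z]]).round(1), proj("side",[[*(p+.074*d)[:2],z]]).round(1))
for v in (206,208,210,212,214,216,218,220): print(v,[tuple(int(x) for x in a[v,u]) for u in range(216,250,4)])
E
```

```text
band obs 259.9836065573771 207.04918032786884 pred [[259.2 205.8]]
68.5 [[207, 231], [203, 227], [187, 230], [188, 233]]
293.0 [[248, 214], [223, 222], [219, 217], [222, 214], [241, 207], [216, 216], [216, 222], [213, 223], [217, 226], [218, 232], [246, 221], [248, 222]]
0.058 [[223.2 223.7]] [[245.2 216. ]]
0.078 [[222.8 217.1]] [[245.1 209.5]]
206 [(109, 144, 167), (114, 152, 174), (112, 149, 171), (113, 150, 172), (109, 143, 166), (108, 146, 169), (103, 140, 163), (110, 146, 170), (100, 115, 128)]
208 [(113, 152, 174), (111, 145, 168), (116, 155, 177), (107, 144, 168), (114, 151, 172), (96, 130, 165), (46, 49, 134), (127, 137, 143), (153, 154, 154)]
210 [(115, 150, 172), (115, 151, 174), (113, 149, 171), (106, 141, 165), (64, 85, 159), (73, 75, 122), (158, 161, 156), (147, 151, 151), (140, 143, 142)]
212 [(113, 148, 171), (117, 154, 175), (101, 136, 171), (35, 42, 135), (110, 112, 121), (150, 154, 154), (150, 152, 152), (127, 129, 127), (77, 80, 92)]
214 [(115, 152, 176), (59, 80, 155), (62, 63, 118), (147, 148, 149), (149, 152, 153), (144, 145, 144), (95, 96, 94), (64, 68, 129), (36, 38, 137)]
216 [(42, 53, 148), (7, 14, 78), (155, 157, 156), (150, 156, 155), (130, 133, 130), (73, 76, 102), (42, 48, 131), (12, 17, 97), (29, 33, 87)]
218 [(17, 24, 95), (18, 22, 88), (143, 146, 144), (113, 115, 112), (68, 69, 130), (33, 38, 144), (18, 17, 87), (13, 20, 88), (22, 32, 90)]
220 [(23, 26, 71), (31, 35, 142), (73, 73, 89), (43, 49, 131), (19, 25, 115), (13, 13, 85), (28, 29, 92), (9, 14, 88), (34, 39, 91)]
```

The pixels show the silver bar between the red walls (inner end at about (222,217)). I'll seat it and begin the arc about the pivot.

Request:
{"api": "nudge_tcp", "payload": {
  "steps": [
    {"tz":0.002},
    {"tz":0.001},
    {}
  ]
}}

```text
time: 39.05
tool_pos: [0.4839, 0.021, 0.078]
ee_rot: [-0.001, -0.485, 0.875, 0.001]
ft_force: [-0.1, -0.5, -0.9]
width: 0.014
grasp_force: 61.0
```

Request:
{"api": "nudge_tcp", "payload": {
  "steps": [
    {"tx":-0.0003,"ty":-0.0104,"rz":-0.06},
    {"tx":-0.0003,"ty":-0.0104,"rz":-0.06},
    {"tx":-0.0003,"ty":-0.0104,"rz":-0.06},
    {"tx":-0.0003,"ty":-0.0104,"rz":-0.06},
    {"tx":-0.0003,"ty":-0.0104,"rz":-0.06},
    {"tx":-0.0003,"ty":-0.0104,"rz":-0.06},
    {"tx":-0.0003,"ty":-0.0104,"rz":-0.06},
    {"tx":-0.0003,"ty":-0.0104,"rz":-0.06},
    {}
  ]
}}

```text
time: 39.95
tool_pos: [0.556, -0.0049, 0.0759]
ee_rot: [-0.006, -0.68, 0.734, 0.006]
ft_force: [-14.8, -1.1, 6.3]
width: 0.0145
grasp_force: 62.7
```

```bash
cat > l.py <<'E'
from h import *
o=arm.get_obs();p=o["tool_pos"];q=o["ee_rot"];M=R.from_quat(np.r_[q[1:],q[0]]).as_matrix();d=-M[:,0]
r=p[:2]-[.575,.169];print("r",np.linalg.norm(r).round(4),"ang rel open",(np.radians(122)+np.arctan2(r[1],r[0])).round(3),"bar rel open",(np.radians(122)+np.arctan2(-d[1],-d[0])).round(3),"f",o["ft_force"].round(1),"tq",o["torque"].round(2))
a=arm.read_camera("side");b=arm.read_camera("top")
m=hsv(a,(8,150,90),(20,255,255));k=np.zeros_like(m);k[240:300,140:240]=m[240:300,140:240];v,u=np.nonzero(k);
m=hsv(b,(0,150,60),(6,255,255));k=np.zeros_like(m);k[165:225,180:235]=m[165:225,180:235]
for c in blobs(k,20):x=cv2.minAreaRect(c);w=ray("top",cv2.boxPoints(x),.078)[:,:2];print("red",ray("top",x[0],.078)[0,:2].round(3),w.round(3).tolist())
m=hsv(a,(22,100,60),(36,255,255));k=np.zeros_like(m);k[150:240,200:310]=m[150:240,200:310];v,u=np.nonzero(k);g=p+.034*d
print("band obs",u.mean().round(1),v.mean().round(1),"pred",proj("side",[g+np.array([0,0,-.006])]).round(1))
E
python3 l.py
```

```text
r 0.1749 ang rel open 0.45 bar rel open 0.482 f [-14.8  -1.1   6.3] tq [0.09 3.07 0.59]
red [0.561 0.118] [[0.552, 0.151], [0.585, 0.144], [0.571, 0.084], [0.538, 0.091]]
red [0.586 0.186] [[0.591, 0.203], [0.603, 0.195], [0.582, 0.168], [0.57, 0.177]]
band obs 245.0 197.1 pred [[243.5 197.1]]
```

Request:
{"api": "nudge_tcp", "payload": {
  "steps": [
    {"tx":-0.0003,"ty":-0.0104,"tz":-0.001,"rz":-0.06},
    {"tx":-0.0003,"ty":-0.0104,"rz":-0.06},
    {"tx":-0.0003,"ty":-0.0104,"rz":-0.06},
    {"tx":-0.0003,"ty":-0.0104,"rz":-0.06},
    {"tx":-0.0003,"ty":-0.0104,"rz":-0.06},
    {"tx":-0.0003,"ty":-0.0104,"rz":-0.06},
    {"tx":-0.0003,"ty":-0.0104,"rz":-0.06},
    {"tx":-0.0003,"ty":-0.0104,"rz":-0.06},
    {}
  ]
}}

```text
time: 40.95
tool_pos: [0.6405, 0.0062, 0.0767]
ee_rot: [0.004, 0.834, -0.551, -0.004]
ft_force: [-6.7, -6.7, 1.6]
width: 0.0141
grasp_force: 62.4
```

```bash
python3 l.py
```

```text
r 0.1754 ang rel open 0.941 bar rel open 0.961 f [-6.7 -6.7  1.6] tq [-1.24  1.54  0.75]
red [0.574 0.184] [[0.568, 0.197], [0.582, 0.195], [0.579, 0.171], [0.565, 0.173]]
red [0.582 0.134] [[0.596, 0.153], [0.603, 0.124], [0.567, 0.115], [0.56, 0.144]]
band obs 220.3 189.9 pred [[219.4 191.6]]
```

Request:
{"api": "nudge_tcp", "payload": {
  "steps": [
    {"tx":-0.0003,"ty":-0.0104,"rz":-0.06},
    {"tx":-0.0003,"ty":-0.0104,"rz":-0.06},
    {"tx":-0.0003,"ty":-0.0104,"rz":-0.06},
    {"tx":-0.0003,"ty":-0.0104,"rz":-0.06},
    {},
    {}
  ]
}}

```text
time: 41.65
tool_pos: [0.6795, 0.0291, 0.0778]
ee_rot: [-0.0, 0.894, -0.449, -0.002]
ft_force: [0.2, -0.2, -2.2]
width: 0.0138
grasp_force: 60.7
```

```bash
python3 l.py
```

```text
r 0.1746 ang rel open 1.2 bar rel open 1.198 f [ 0.2 -0.2 -2.2] tq [ 0.1  -0.21 -0.15]
red [0.567 0.184] [[0.571, 0.198], [0.578, 0.174], [0.562, 0.169], [0.556, 0.194]]
band obs 205.6 190.4 pred [[205.3 191.5]]
```

The lever force has dropped to zero at 1.2 rad, so it has snapped over. Lift the bar straight out.

Request:
{"api": "nudge_tcp", "payload": {
  "steps": [
    {"tz":-0.01},
    {"tz":-0.02},
    {"tz":-0.03},
    {"tz":-0.03},
    {"tz":-0.03},
    {}
  ]
}}

```text
time: 42.35
tool_pos: [0.6822, 0.0285, 0.2045]
ee_rot: [-0.002, 0.894, -0.449, 0.003]
ft_force: [1.2, 0.4, -3.3]
width: 0.0141
grasp_force: 60.6
```

```bash
python3 l.py; python3 d.py .54 -.0912 .12 87.8 0 0;python3 - <<'E'
from h import *
a=arm.read_camera("side")
cv2.imwrite("pics/p8.png",cv2.resize(a[165:330,80:300],(800,600)))
m=hsv(a,(5,150,90),(22,255,255));m[:, :100]=0;m[:,240:]=0;m[:225]=0
for c in blobs(m,15):print("pad",cv2.boundingRect(c))
E
```

```text
r 0.1768 ang rel open 1.21 bar rel open 1.199 f [ 1.2  0.4 -3.3] tq [-0.09 -0.13 -0.04]
band obs 202.3 150.3 pred [[200.5 148.2]]
TCP [ 0.54   -0.0912  0.12  ] | trans [0.0125 0.1835 0.0787] | rot [3.2000e-03 2.0000e-04 2.2498e+00] | trans if rotated first [ 0.1351 -0.1249  0.0785]
pad (207, 282, 16, 18)
pad (181, 272, 5, 13)
```

View pics/p8.png

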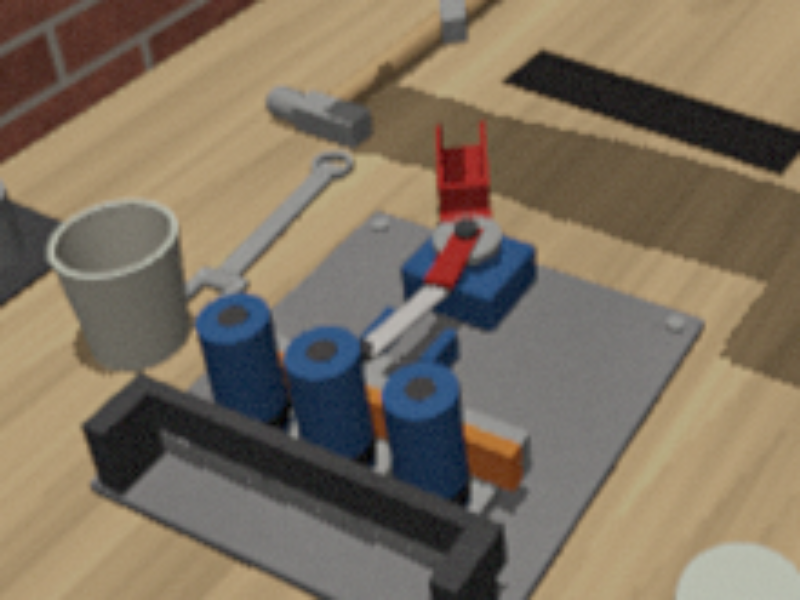

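The mounts stand upright, pressed between pad and fence, and the lever is thrown. The empty mat has crop corners (543,50), (505,80) and (780,172). I'll turn the bar back and refine the mat pose.

Request:
{"api": "nudge_tcp", "payload": {
  "steps": [
    {"rz":0.1406},
    {"rz":0.1406},
    {"rz":0.1406},
    {"rz":0.1406},
    {"rz":0.1406},
    {"rz":0.1406},
    {"rz":0.1406},
    {"rz":0.1406},
    {"rz":0.1406},
    {"rz":0.1406},
    {"rz":0.1406},
    {"rz":0.1406},
    {"rz":0.1406},
    {"rz":0.1406},
    {"rz":0.1406},
    {"rz":0.1406},
    {}
  ]
}}

```text
time: 44.2
tool_pos: [0.6781, 0.0286, 0.1947]
ee_rot: [-0.005, 0.019, 1.0, 0.001]
ft_force: [-0.5, -0.3, -4.0]
width: 0.0142
grasp_force: 60.4
```

```bash
python3 d.py .54 -.0912 .12 87.8 0 0;python3 - <<'E'
from h import *
a=arm.read_camera("side");b=arm.read_camera("top")
for n,img,box,t in(("side",a,(205,170,320,220),45),("top",b,(255,150,290,240),45),("top",cv2.imread("pics/top0.png"),(255,150,290,240),45)):
    x0,y0,x1,y1=box;m=hsv(img,(0,0,0),(180,255,t));k=np.zeros_like(m);k[y0:y1,x0:x1]=m[y0:y1,x0:x1]
    k=cv2.morphologyEx(k,cv2.MORPH_CLOSE,np.ones((13,13))) if n=="top" else k
    for c in blobs(k,200):
        q=cv2.approxPolyDP(c,3,True)[:,0];w=ray(n,q,.003);print(n,q.tolist(),w[:,:2].round(4).tolist(),w[:,:2].mean(0).round(4))
        cw=ray(n,c[:,0],.003)[:,:2].astype(np.float32);r=cv2.minAreaRect(cw*1000);print("  rect",r)
E
```

```text
TCP [ 0.54   -0.0912  0.12  ] | trans [ 0.1327 -0.125   0.0759] | rot [ 0.0009 -0.0097  0.0007] | trans if rotated first [ 0.1334 -0.125   0.0747]
side [[220, 186], [291, 211], [301, 203], [231, 180]] [[0.701, -0.0733], [0.4581, -0.0576], [0.4481, -0.1061], [0.6894, -0.1189]] [ 0.5742 -0.089 ]
  rect ((574.4307250976562, -89.02969360351562), (53.699031829833984, 252.6151885986328), 87.73348236083984)
top [[264, 155], [261, 230], [276, 230], [279, 156]] [[0.7026, -0.0717], [0.4469, -0.0638], [0.4476, -0.1136], [0.6998, -0.1231]] [ 0.5742 -0.0931]
  rect ((574.307861328125, -93.04215240478516), (56.4522819519043, 256.84619140625), 87.72810363769531)
top [[264, 155], [261, 229], [276, 230], [279, 156]] [[0.7026, -0.0717], [0.4502, -0.0638], [0.4476, -0.1136], [0.6998, -0.1231]] [ 0.575  -0.0931]
  rect ((574.5238647460938, -93.13279724121094), (56.19759750366211, 254.8697052001953), 87.67607879638672)
```

Request:
{"api": "nudge_tcp", "payload": {
  "steps": [
    {"tx":0.0332,"ty":-0.0309,"tz":0.015,"ry":-0.009},
    {"tx":0.0332,"ty":-0.0309,"tz":0.015},
    {"tx":0.0332,"ty":-0.0309,"tz":0.015},
    {"tx":0.0332,"ty":-0.0309,"tz":0.015},
    {"tz":0.015},
    {},
    {}
  ]
}}

```text
time: 45.0
tool_pos: [0.5431, -0.0896, 0.1226]
ee_rot: [0.003, 0.018, 1.0, 0.001]
ft_force: [0.7, 0.1, -3.0]
width: 0.0141
grasp_force: 60.5
```

```bash
python3 d.py .5404 -.0897 .0215 87.75 0 0; python3 - <<'E'
from h import *
o=arm.get_obs();p=o["tool_pos"];q=o["ee_rot"];M=R.from_quat(np.r_[q[1:],q[0]]).as_matrix();d=-M[:,0]
a=arm.read_camera("side");m=hsv(a,(22,100,60),(36,255,255));k=np.zeros_like(m);k[130:230,200:320]=m[130:230,200:320];v,u=np.nonzero(k);print("band obs",u.mean(),v.mean(),"pred",proj("side",[p+.034*d+np.array([0,0,-.006])]).round(1), "per 10mm along bar",proj("side",[p+.044*d+np.array([0,0,-.006])]).round(1))
E
```

```text
TCP [ 0.5404 -0.0897  0.0215] | trans [ 0.0033 -0.0003  0.1011] | rot [0.0016 0.0058 0.0028] | trans if rotated first [ 0.0027 -0.0002  0.1011]
band obs 256.9736842105263 160.7982456140351 pred [[258.7 160. ]] per 10mm along bar [[255.6 159.1]]
```

Request:
{"api": "nudge_tcp", "payload": {
  "steps": [
    {"tx":0.003,"tz":0.03,"ry":0.003,"rz":0.003},
    {"tx":0.003,"tz":0.03},
    {"tz":0.025},
    {"tz":0.01},
    {},
    {}
  ]
}}

```text
time: 45.65
tool_pos: [0.5387, -0.0892, 0.0287]
ee_rot: [0.002, 0.02, 1.0, 0.0]
ft_force: [0.1, 0.5, -2.9]
width: 0.0142
grasp_force: 60.4
```

Request:
{"api": "nudge_tcp", "payload": {
  "steps": [
    {"tz":0.002},
    {"tz":0.002},
    {}
  ]
}}

```text
time: 45.95
tool_pos: [0.5374, -0.0894, 0.024]
ee_rot: [0.002, 0.02, 1.0, 0.001]
ft_force: [-0.1, 0.1, -4.1]
width: 0.0138
grasp_force: 60.4
```

```bash
python3 d.py .5404 -.0897 .0215 87.75 0 0
```

```text
TCP [ 0.5404 -0.0897  0.0215] | trans [-0.003  -0.0001  0.0025] | rot [ 0.0012  0.0035 -0.0015] | trans if rotated first [-0.003  -0.0001  0.0025]
```

Request:
{"api": "nudge_tcp", "payload": {
  "steps": [
    {"tz":0.0015},
    {"tz":0.0015},
    {}
  ]
}}

```text
time: 46.25
tool_pos: [0.5375, -0.0895, 0.023]
ee_rot: [0.002, 0.02, 1.0, 0.001]
ft_force: [-5.1, 0.9, 11.8]
width: 0.0144
grasp_force: 62.5
```

Request:
{"api": "nudge_tcp", "payload": {
  "steps": [
    {}
  ]
}}

```text
time: 46.35
tool_pos: [0.5375, -0.0895, 0.023]
ee_rot: [0.002, 0.02, 1.0, 0.001]
ft_force: [-5.9, 0.4, 12.5]
width: 0.0138
grasp_force: 62.5
```

Request:
{"api": "nudge_tcp", "payload": {
  "steps": [
    {},
    {},
    {},
    {},
    {"tz":-0.02},
    {"tz":-0.04},
    {"tz":-0.04},
    {"tz":-0.04},
    {"tx":0.045,"tz":-0.01},
    {"tx":0.045,"tz":-0.01},
    {"tx":0.045,"tz":-0.01},
    {"tx":0.045,"tz":-0.01},
    {"ty":-0.048},
    {"ty":-0.048},
    {"ty":-0.048},
    {"ty":-0.048},
    {"ty":-0.048},
    {}
  ],
  "aperture": 0.045
}}

```text
time: 48.15
tool_pos: [0.3467, -0.3274, 0.1993]
ee_rot: [0.002, 0.024, 1.0, -0.001]
ft_force: [0.9, 0.0, 0.5]
width: 0.0452
grasp_force: 0.0
```

```bash
cat > f.py <<'E'
from h import *
b=arm.read_camera("top");a=arm.read_camera("side")
print("band",[ (x[0].round(4),x[2]) for x in bary(b,"top",(22,130,80),(36,255,255),.023,(255,150,290,240))])
pc=[x for x in bary(b,"top",(0,0,95),(180,80,255),.023,(258,150,285,235))]
for c,A,n in pc: print("piece",c.round(4),n)
m=hsv(b,(0,0,0),(180,255,55));k=np.zeros_like(m);k[150:240,255:290]=m[150:240,255:290]
c=max(blobs(cv2.morphologyEx(k,cv2.MORPH_CLOSE,np.ones((15,15)))),key=cv2.contourArea);print("mat",cv2.minAreaRect((ray("top",c[:,0],.003)[:,:2]*1000).astype(np.float32)))
if len(pc)==2: v=pc[0][0]-pc[1][0];print("angle",np.degrees(np.arctan2(v[1],v[0])),"mid",((pc[0][0]+pc[1][0])/2).round(4))
m=hsv(a,(100,110,30),(125,255,255));k=np.zeros_like(m);k[225:315,115:220]=m[225:315,115:220]
for c in blobs(k,100):print("mount side",cv2.minAreaRect(c))
print(cv2.absdiff(b,cv2.imread("pics/top0.png")).max(2)[100:160,170:310].mean(),"hammer/spanner diff")
E
python3 f.py
```

```text
band [(array([ 0.5729, -0.0934]), np.int32(85))]
piece [ 0.6348 -0.0947] 108
piece [ 0.5085 -0.0912] 117
mat ((574.6390380859375, -93.20067596435547), (56.657188415527344, 256.1601867675781), 87.67408752441406)
angle -1.58500167970404 mid [ 0.5716 -0.093 ]
mount side ((195.94119262695312, 278.6669616699219), (45.90987014770508, 20.977325439453125), 84.95755004882812)
mount side ((169.5304718017578, 272.7743835449219), (35.89025115966797, 20.981992721557617), 83.6598129272461)
mount side ((146.01473999023438, 263.5648498535156), (35.592342376708984, 19.6356258392334), 77.19573211669922)
mount side ((213.50001525878906, 244.50001525878906), (15.55634880065918, 26.870058059692383), 45.0)
3.5864285714285713 hammer/spanner diff
```

The bar lies within 3 mm and 1° of the mat's centre line. The mounts are upright and clamped, and the robot is clear.

```bash
python3 -c "
from workcell import arm
print(arm.hand_in())"
```

```text
the job is handed in; nothing more can be done
None
```

I handed the job in after about 48 s of robot time: all three mounts stand upright and clamped against the fence, the lever is thrown to its stop, and the bar lies within about 3 mm and 1° of its mat's centre line; the hand-in gave no verdict. Only the bar pushed the lever, the far mount was knocked about 27 mm once and I set it back before clamping, and of the bystanders I re-checked only the hammer and spanner, which had not moved.

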